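Stamp the parts box

ROBOT

A 6-joint arm with a two-finger parallel gripper is mounted at the origin on a cart in front of the work surface, level with it; the furniture and walls round the work are solid. World frame = base frame: x ahead of the robot, y to its left, z up, the work surface at z = 0. Lengths are in mm, angles in degrees, forces in N, time in s.
With the tool pointing down it reaches from about 275 to 825 mm from the base axis. Payload 4.9 kg.
Tool frame: the origin (TCP) lies at the very end of the fingers, on their centre line; the grasp point (between the pads) lies 19 mm behind it; z points along the fingers, y is the direction in which the jaws open and shut (so a half turn about z gives the same grasp; the last joint's range is limited). The gripper opens to 85 mm and grips with 20 to 120 N. Pads are 22 mm wide; open, the fingers measure 114 mm over their backs; the gripper's body (76 mm by 85 mm) begins 54 mm behind the grasp point. The pads swing forward as they close: fully open they stand 13 mm farther back than shut.
Start: joints at [67.884, 18.69, -11.035, 60.275, 0, 82.311], TCP at [137.025, 532.675, 231.281] pointing down, gripper open.
Joint ranges: [-152.03, 152.03], [-55.5, 102.48], [-74.3, 77.21], [-110.64, 120.58], [-84.22, 78.4], [-180, 180]. Speed limits (degrees/s): [147.25, 147.25, 180, 180, 180, 180].

INTERFACE

Orientations are given as [roll, pitch, yaw] about the fixed x, y, z axes, in that order (R = Rz(yaw) Ry(pitch) Rx(roll)).
In Python, from plant import robot gives the robot as it stands.
- The arm moves only by the tool play_rows, never from a script. Its argument "series" is a list of rows, each an object of numbers: "ax", "ay", "az": the turn, a rotation vector about the world's x, y, z in degrees; "x", "y", "z": the shift along the world's x, y, z in cm; "fingers": the gripper command: -1 is fully open, 1 is shut, values between are in proportion. A call has 1 to 12 rows; each row shifts and turns the pose as measured when the row begins; what a row does not reach is not made up. A row lasts 1/8 s, in which the tool goes at most 62.5 mm and 10.7 degrees, less where a joint would pass 70% of its speed; a pose out of reach is approached as far as the arm can. A call is refused whole if a number of a shift passes 6.25 or a number of a turn 10.7, either way. A call with a gripper value outside its range is refused whole. The fingers move at their own pace and stop on an object; the grip force is fixed at half the most. Time passes only in rows, so rows that do not move let the fingers close. It gives the time, the measured TCP pose, the force and the opening at its end, in the units of the state.
- robot.read_state(): the state, without advancing time (a new reading comes with each control period).
- robot.snapshot(name): name is "scene" or "top" or "wrist"; returns a dict with "image" (400x640x3 uint8, red, green, blue), "K" (3x3 intrinsics, pixels), "dist_coeffs" ([k1, k2, p1, p2, k3] as OpenCV has them; the pictures are not rectified), "xyz" and "attitude" of the camera in the world; the wrist camera has in their place "hand_eye" (4x4, takes a point from camera to tool coordinates, whose origin is the TCP and whose axes are the flange's). Camera axes: x right, y up, looking along -z (the intrinsics and any distortion apply to the point x, -y, -z); pixel columns grow to the right and rows downward; lengths in mm; the calibration is good to about 2 mm. A picture is of the moment at which its call begins: read the wrist's pose just before it. There is no depth.
- robot.finish_job(): hands the job in, once; it reports no verdict.
The state is a dict: "time": time; "qpos": joint angles; "joint_velocities": joint speeds; "joint_efforts": joint torques, N m; "eef_pos": TCP position; "orientation": TCP orientation; "wrist_force": force on the tool from outside, world axes, zero at the start; "wrist_torque": the same for the moment, N m; "grip_width": finger opening in mm.
Only numpy, scipy, OpenCV 4.12 (cv2) and the standard library are available. Lean on these libraries where they do the work, as an engineer would, in place of code of your own. Each camera call takes 0.05 s, during which the arm holds its last target.

TASK

Take the spring-loaded hand stamp from its tray by the handle and press it squarely down on the middle of the top of the long, low card box until its spring is pushed in most of the way; hold it still there for half a second, without crushing the box. Lift it straight up, without sliding it or shoving the box, then stand it upright back in the middle of its tray and let go. Leave the two other boxes and the padlock alone.

Things in the scene. Friction and masses are not known exactly. Their poses are not given: they have to be found in the camera images.
- stamp: Spring-loaded hand stamp, 96 mm tall, 180 g, upright in the tray: black foot 54 (x) x 42 (y) x 34 mm tall, under a flat-sided grey handle 40 (x) x 28 (y) mm, 50 to 96 mm up when relaxed, steel shank between. Grip the handle across its 28 mm (own y), about 75 mm up. The body is the handle; origin on the axis at the foot's underside when relaxed; z up.
- stamp_die (a point): Centre of the underside of the stamp's foot (the marking face, 50 x 38 mm); it stays with the foot as the spring gives.
- stamp_foot (a joint): How far the foot has been pushed up toward the handle, in m: 0 relaxed, 0.014 at the hard stop. The spring starts to give at about 4 N and takes about 10 N at the stop. A good impression needs more than 0.008.
- long_box: The box to be stamped: plain closed card box, the longest and lowest of the three, 101 along its x, 68 along its y, 45 mm tall, 0.3 kg, loose. Origin at the centre of its underside.
- long_box_top (a point): Centre of the long box's flat top, 45 mm above its origin.
- tray: Low dark sheet-metal tray with a black rubber mat, 120 along its x, 100 along its y, fixed to the bench; the mat's top is 6 mm and the rim's top 10 mm above the bench; inside 112 x 92 mm, so the foot stands in it with room to spare. Origin at the centre of its underside.
- cube_box: Bystander: tall plain card box, 59 x 66 mm, 75 mm tall, loose. Origin at the centre of its underside.
- small_box: Bystander: small card box with a printed front, 66 x 50 mm, 62 mm tall, loose. Origin at the centre of its underside.
- padlock: Bystander: brass padlock lying flat, 69 x 45 x 19 mm, loose. Origin at the centre of its underside.

How it is judged:
By the outcome, as a careful person would: the job done as asked, in the order asked, and still so for the second after the job is handed in, with the robot touching nothing.
It also fails if it takes over 45 s, if anything falls off the work surface, if the arm or the gripper's body presses on something with over 40 N, if the wrist force passes 120 N, or if a joint passes its speed limit or range.

## Working session

There is one attempt and no reset: what is moved stays moved. The work goes in short steps, Python scripts to look and compute and a tool call to move; the robot and the scene stay as the last step left them, time stands still between calls to the robot, and variables do not carry over. Pictures are saved under pics/ and viewed, and the job is handed in when it is done.

Besides the shell and the picture viewer there is one more tool, called after ">>>" as name(argument=value, ...), one argument or row to a line, values as JSON. play_rows: Moves the arm, as the interface text tells. Its arguments: {"type":"object","properties":{"series":{"type":"array"}},"required":["series"]}

```bash
ls; mkdir -p pics; python3 - <<'E'
from plant import robot
import cv2
print(robot.read_state())
for n in ["scene","top","wrist"]:
    s=robot.snapshot(n)
    cv2.imwrite(f"pics/{n}0.png",s["image"][:,:,::-1])
    print(n,{k:v for k,v in s.items() if k!="image"})
E
```

```text
pics
{'time': 0.0, 'qpos': array([ 6.78854233e+01,  1.87327068e+01, -1.10905854e+01,  6.02738473e+01,
       -1.21309113e-03,  8.23108516e+01]), 'joint_velocities': array([ 0.00022003, -0.00763173, -0.02743194, -0.12057573, -0.03359335,
        0.04098645]), 'joint_efforts': array([ 8.53016900e-04, -4.43396688e+01,  2.62442493e+01,  1.53692532e-02,
       -1.71912899e-05,  4.07235717e-06]), 'eef_pos': array([136.79733124, 532.1339165 , 230.50621607]), 'orientation': array([-1.79903572e+02, -1.17949304e-02,  1.65574563e+02]), 'wrist_force': array([-0.01888429,  0.45786466,  0.06805202]), 'wrist_torque': array([-0.04970773, -0.0006936 ,  0.00231166]), 'grip_width': 85.41993722197473}
scene {'K': array([[504.82339937,   0.        , 318.72586628],
       [  0.        , 504.82339937, 199.7561808 ],
       [  0.        ,   0.        ,   1.        ]]), 'dist_coeffs': array([-0.08469485,  0.        ,  0.        ,  0.        ,  0.        ]), 'xyz': array([-396.80248135,  640.54679322, 1334.16972303]), 'attitude': array([  38.911449  ,    0.54591195, -123.75829506])}
top {'K': array([[427.4232
[... 261 characters left out ...]
.87447665, 1134.54152607]), 'attitude': array([  9.25189585,  -0.09912753, -88.96876144])}
wrist {'K': array([[292.80544522,   0.        , 320.20006231],
       [  0.        , 292.80544522, 195.90926562],
       [  0.        ,   0.        ,   1.        ]]), 'dist_coeffs': array([-0.02969867,  0.        ,  0.        ,  0.        ,  0.        ]), 'hand_eye': array([[ 8.36984684e-04,  9.64908919e-01,  2.62583466e-01,
         6.52416795e+01],
       [ 9.99999626e-01, -8.65144418e-04, -8.37373946e-06,
        -8.00989714e-01],
       [ 2.19092724e-04,  2.62583375e-01, -9.64909282e-01,
        -1.42373885e+02],
       [ 0.00000000e+00,  0.00000000e+00,  0.00000000e+00,
         1.00000000e+00]])}
```

View pics/scene0.png

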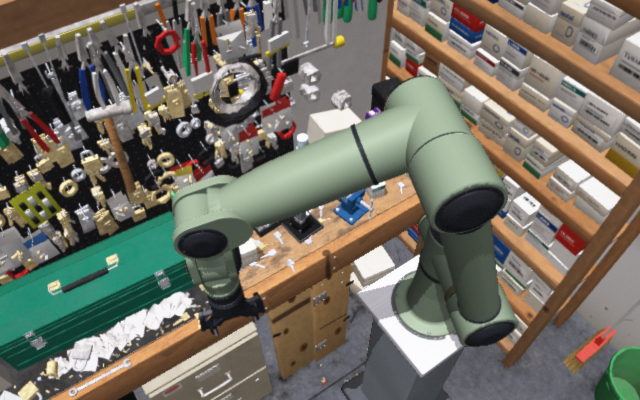

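View pics/top0.png

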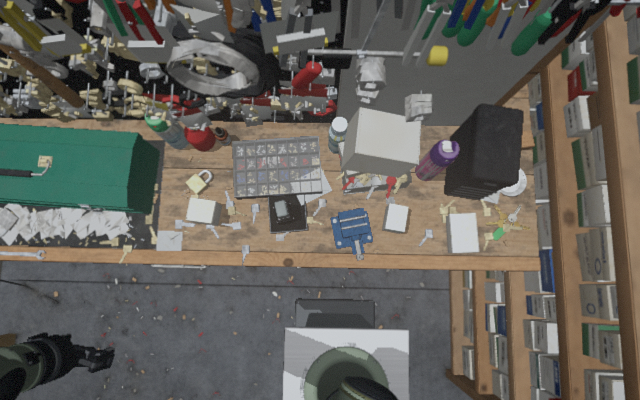

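View pics/wrist0.png

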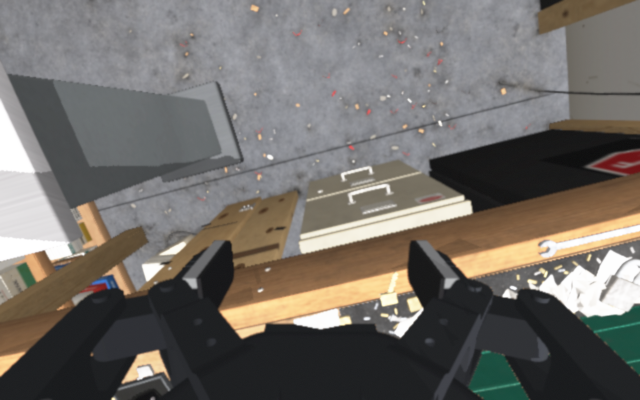

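The top view shows the stamp in its dark tray near (287,212) and card boxes near (203,210), (397,218) and (463,232). The padlock is at (200,181), and the arm is off to the left. Next I'll zoom in and measure.

```bash
cat > h.py <<'E'
import numpy as np, cv2
from scipy.spatial.transform import Rotation as R
from plant import robot
def eul(a): return R.from_euler('xyz',a,degrees=True).as_matrix()
def cam(s,st=None):
    if 'hand_eye' in s:
        T=np.eye(4);T[:3,:3]=eul(st['orientation']);T[:3,3]=st['eef_pos'];T=T@s['hand_eye'];return T[:3,:3],T[:3,3]
    return eul(s['attitude']),np.array(s['xyz'])
def rays(s,px,st=None):
    Rm,c=cam(s,st)
    u=cv2.undistortPoints(np.array(px,float).reshape(-1,1,2),s['K'],s['dist_coeffs']).reshape(-1,2)
    d=np.c_[u[:,0],-u[:,1],-np.ones(len(u))]@Rm.T
    return c,d
def onz(s,px,z,st=None):
    c,d=rays(s,px,st); return c+d*((z-c[2])/d[:,2])[:,None]
def proj(s,P,st=None):
    Rm,c=cam(s,st); p=(np.array(P,float).reshape(-1,3)-c)@Rm
    q,_=cv2.projectPoints(np.c_[p[:,0],-p[:,1],-p[:,2]],np.zeros(3),np.zeros(3),s['K'],s['dist_coeffs']);return q.reshape(-1,2)
def tri(cds):
    A=np.zeros((3,3));b=np.zeros(3)
    for c,d in cds:
        d=d/np.linalg.norm(d);M=np.eye(3)-np.outer(d,d);A+=M;b+=M@c
    return np.linalg.solve(A,b)
E
python3 - <<'E'
from h import *
im=cv2.imread('pics/top0.png')
a=cv2.resize(im[165:265,170:330],None,fx=5,fy=5,interpolation=cv2.INTER_CUBIC);cv2.imwrite('pics/topL.png',a)
a=cv2.resize(im[165:265,365:525],None,fx=5,fy=5,interpolation=cv2.INTER_CUBIC);cv2.imwrite('pics/topR.png',a)
s=robot.snapshot('top')
print(onz(s,[[203,210],[287,212],[397,218],[463,232],[200,181]],0).round())
E
```

```text
[[ 450.  385.    0.]
 [ 449.  160.    0.]
 [ 438. -135.    0.]
 [ 403. -311.    0.]
 [ 529.  399.    0.]]
```

View pics/topL.png

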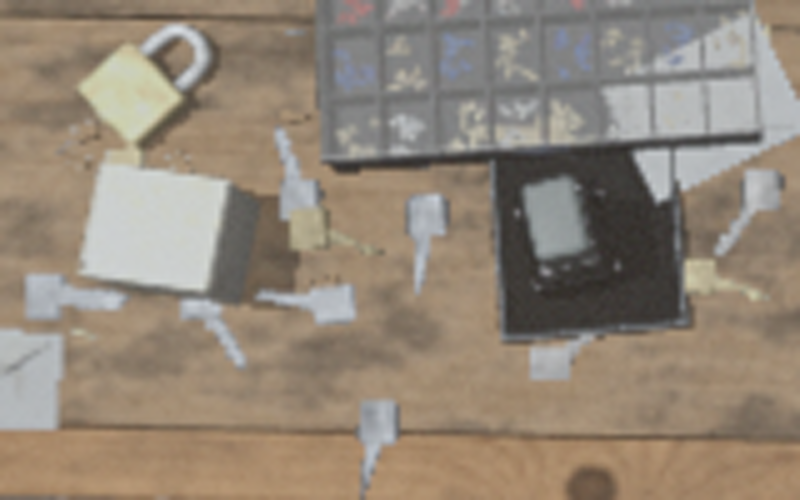

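View pics/topR.png

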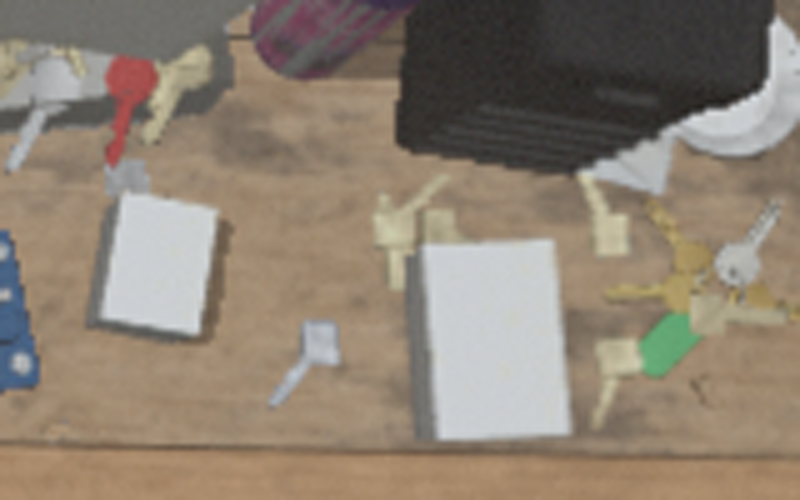

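>>> play_rows(
  series=[
    {"x":2.8,"y":-3.7,"z":0.5,"az":3},
    {"x":2.8,"y":-3.7,"az":3},
    {"x":2.8,"y":-3.7,"az":3},
    {"x":2.8,"y":-3.7,"az":3},
    {"x":2.8,"y":-3.7,"az":3},
    {"x":2.8,"y":-3.7,"az":3},
    {"x":2.8,"y":-3.7,"az":3},
    {"x":2.8,"y":-3.7,"az":3},
    {"x":2.8,"y":-3.7,"az":3},
    {"x":2.8,"y":-3.7,"az":3},
  ],
)

```text
$.series[0]: bad value
```

>>> play_rows(
  series=[
    {"ax":0,"ay":0,"az":3,"x":2.8,"y":-3.7,"z":0.5,"fingers":-1},
    {"ax":0,"ay":0,"az":3,"x":2.8,"y":-3.7,"z":0,"fingers":-1},
    {"ax":0,"ay":0,"az":3,"x":2.8,"y":-3.7,"z":0,"fingers":-1},
    {"ax":0,"ay":0,"az":3,"x":2.8,"y":-3.7,"z":0,"fingers":-1},
    {"ax":0,"ay":0,"az":3,"x":2.8,"y":-3.7,"z":0,"fingers":-1},
    {"ax":0,"ay":0,"az":3,"x":2.8,"y":-3.7,"z":0,"fingers":-1},
    {"ax":0,"ay":0,"az":3,"x":2.8,"y":-3.7,"z":0,"fingers":-1},
    {"ax":0,"ay":0,"az":3,"x":2.8,"y":-3.7,"z":0,"fingers":-1},
    {"ax":0,"ay":0,"az":3,"x":2.8,"y":-3.7,"z":0,"fingers":-1},
    {"ax":0,"ay":0,"az":3,"x":2.8,"y":-3.7,"z":0,"fingers":-1},
  ],
)

```text
time: 1.45
eef_pos: [422.0, 152.2, 235.1]
orientation: [-180.0, 0.1, -163.0]
wrist_force: [-0.3, 0.4, -0.3]
grip_width: 85.2
```

```bash
cat > snap.py <<'E'
import sys,pickle
from h import *
n=sys.argv[1]
for c in sys.argv[2:]:
    st=robot.read_state(); s=robot.snapshot(c)
    pickle.dump((st,s),open(f'{c}{n}.pkl','wb')); cv2.imwrite(f'pics/{c}{n}.png',s['image'][:,:,::-1])
    print(c,st['time'],st['eef_pos'].round(2),st['orientation'].round(2),st['joint_velocities'].round(2),st['qpos'].round(1),st['wrist_force'].round(2),round(st['grip_width'],2))
E
python3 snap.py 1 wrist
```

```text
wrist 1.45 [421.99 152.22 235.1 ] [-1.7997e+02  1.0000e-01 -1.6300e+02] [-46.14  10.17  11.88   1.43   0.31 -70.32] [ 10.4   7.7 -24.9  57.3  -0.   -6.6] [-0.25  0.43 -0.28] 85.21
```

View pics/wrist1.png

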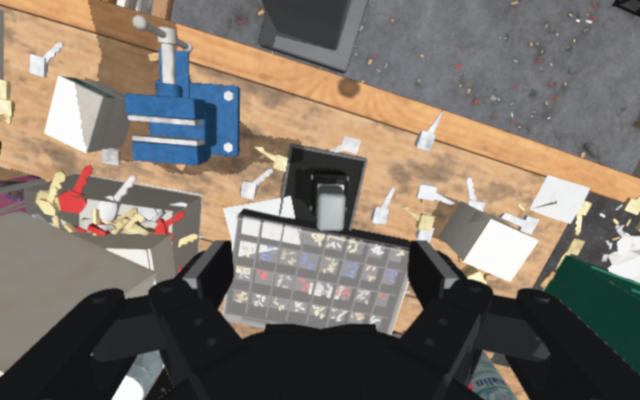

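>>> play_rows(
  series=[
    {"ax":0,"ay":0,"az":0,"x":-1,"y":0,"z":-2.5,"fingers":-1},
    {"ax":0,"ay":0,"az":0,"x":0,"y":0,"z":0,"fingers":-1},
    {"ax":0,"ay":0,"az":0,"x":0,"y":0,"z":0,"fingers":-1},
  ],
)

```text
time: 1.88
eef_pos: [417.0, 147.1, 210.4]
orientation: [-179.7, 0.3, -163.5]
wrist_force: [1.1, 0.8, 0.7]
grip_width: 85.4
```

```bash
python3 snap.py 2 wrist top scene; python3 - <<'E'
import cv2
im=cv2.imread('pics/wrist2.png');cv2.imwrite('pics/w2z.png',cv2.resize(im[110:260,240:440],None,fx=4,fy=4,interpolation=cv2.INTER_CUBIC))
E
```

```text
wrist 1.875 [416.96 147.11 210.44] [-179.71    0.27 -163.47] [ 0.07  0.16 -0.98  0.27  0.06  0.11] [ 10.    8.  -28.3  53.4  -0.3  -6.5] [1.12 0.81 0.73] 85.44
top 1.925 [416.72 147.16 210.36] [-179.71    0.25 -163.45] [ 0.27 -0.11  0.03 -0.22 -0.04 -0.11] [ 10.    8.  -28.3  53.4  -0.3  -6.5] [-0.57  0.85 -0.65] 85.27
scene 1.975 [416.81 147.24 210.38] [-179.71    0.27 -163.44] [ 0.06 -0.23 -0.13 -0.21  0.05 -0.13] [ 10.    8.  -28.3  53.4  -0.3  -6.5] [ 0.46  0.51 -0.03] 85.49
```

View pics/w2z.png

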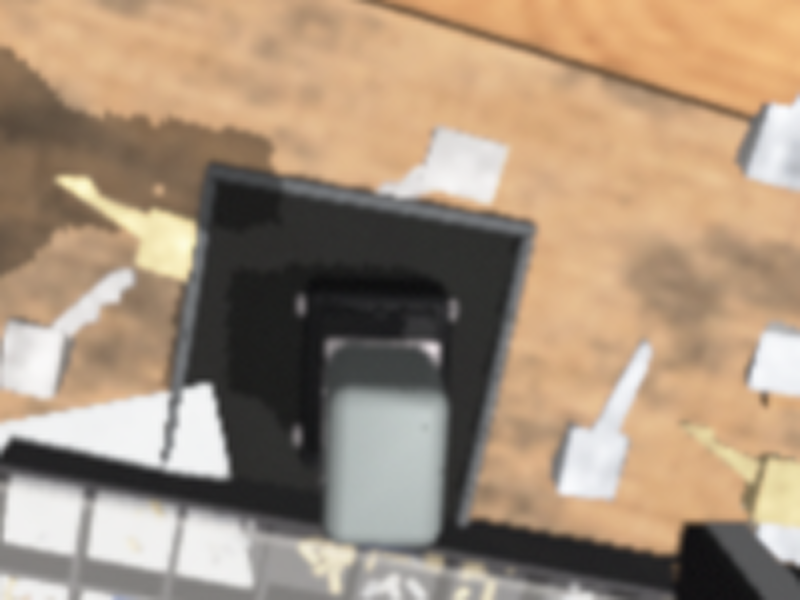

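View pics/scene2.png

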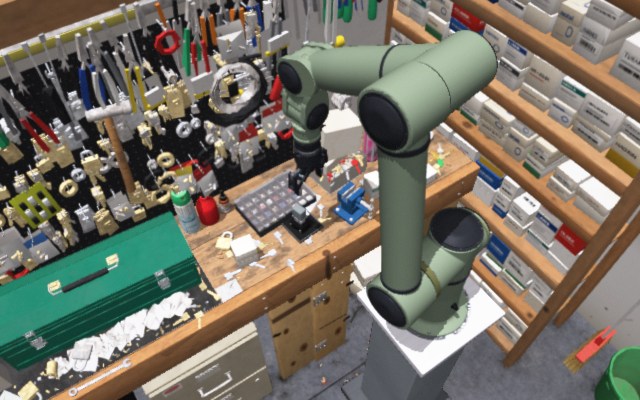

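```bash
python3 - <<'E'
from h import *
import pickle
st,s=pickle.load(open('wrist2.pkl','rb'));_,t=pickle.load(open('top2.pkl','rb'))
im=s['image'];hsv=cv2.cvtColor(im,cv2.COLOR_RGB2HSV)
print([tuple(im[r,c]) for r,c in [(225,337),(213,337),(203,337),(240,337),(246,337),(225,325),(225,350)]])
def rect(img,x0,y0,x1,y1,lo,hi):
    g=img.copy();h=cv2.cvtColor(g,cv2.COLOR_RGB2HSV)
    m=cv2.inRange(h,lo,hi);k=np.zeros_like(m);k[y0:y1,x0:x1]=m[y0:y1,x0:x1]
    k=cv2.morphologyEx(k,cv2.MORPH_OPEN,np.ones((3,3),np.uint8))
    n,l,stt,c=cv2.connectedComponentsWithStats(k);i=1+np.argmax(stt[1:,4])
    cs,_=cv2.findContours((l==i).astype(np.uint8),cv2.RETR_EXTERNAL,cv2.CHAIN_APPROX_NONE)
    return cs[0].reshape(-1,2),stt[i],c[i],(l==i)
pk,a,c,m=rect(im,315,190,360,250,(70,10,100),(120,80,210));print('wrist',a,c)
t0=cv2.imread('pics/top0.png')[:,:,::-1].copy()
print(t0[210,283])
pk2,a2,c2,m2=rect(t0,270,195,295,222,(70,8,100),(120,80,210));print('top',a2,c2)
print(cv2.minAreaRect(pk),cv2.minAreaRect(pk2))
for z in (102,):
  for S,p,stx in((s,pk,st),(t,pk2,None)):
    P=onz(S,p,z,stx)[:,:2].astype(np.float32);print(z,cv2.minAreaRect(P))
x=tri([(lambda cd:(cd[0],cd[1][0]))(rays(s,[cv2.minAreaRect(pk)[0]],st)),(lambda cd:(cd[0],cd[1][0]))(rays(t,[cv2.minAreaRect(pk2)[0]]))]);print('tri',x,proj(s,x,st),proj(t,x))
o=im.copy();cv2.drawContours(o,[pk.reshape(-1,1,2)],-1,(255,0,0),1)
o2=t0.copy();cv2.drawContours(o2,[pk2.reshape(-1,1,2)],-1,(255,0,0),1)
cv2.imwrite('pics/seg1.png',np.hstack([cv2.resize(o[180:260,300:380],(400,400)),cv2.resize(o2[185:235,260:310],(400,400))])[:,:,::-1])
# tray points w2z -> world
q=np.array([[210,172],[532,230],[468,520],[165,460]])/4+[240,110]
print('tray',onz(s,q,10,st).round(1))
# top tray near edge
q=np.array([[503,338],[690,325],[680,195],[495,160]])/5+[170,165]
print('tray top',onz(t,q,10).round(1))
q=np.array([[425,243],[553,240],[571,434],[435,438]])/5+[365,165]
print('box top',onz(t,q,45).round(1))
E
```

```text
[(np.uint8(188), np.uint8(196), np.uint8(195)), (np.uint8(188), np.uint8(196), np.uint8(194)), (np.uint8(64), np.uint8(68), np.uint8(67)), (np.uint8(179), np.uint8(187), np.uint8(185)), (np.uint8(117), np.uint8(122), np.uint8(128)), (np.uint8(160), np.uint8(167), np.uint8(166)), (np.uint8(132), np.uint8(138), np.uint8(137))]
wrist [ 322  207   30   41 1025] [336.06731707 226.51317073]
[148 154 154]
top [275 201  12  16 156] [280.55128205 208.21794872]
((336.5, 227.0), (40.0, 29.0), 90.0) ((280.5384521484375, 208.19232177734375), (15.100942611694336, 10.394155502319336), 78.69007110595703)
102 ((444.6835021972656, 168.97377014160156), (39.164573669433594, 26.394102096557617), 16.671478271484375)
102 ((443.9874267578125, 167.97409057617188), (37.42359161376953, 25.342342376708984), 12.922561645507812)
tri [443.45245821 168.103515   104.62769675] [[336.05043993 227.00321181]] [[280.37775435 208.23965116]]
tray [[404.3 107.2  10. ]
 [393.5 202.9  10. ]
 [487.  214.2  10. ]
 [495.  117.1  10. ]]
tray top [[391.9 200.6  10. ]
 [400.5 102.2  10. ]
 [469.8 109.1  10. ]
 [486.9 208.3  10. ]]
box top [[ 446.1 -263.7   45. ]
 [ 448.8 -330.2   45. ]
 [ 349.3 -335.4   45. ]
 [ 346.1 -265.8   45. ]]
```

View pics/seg1.png

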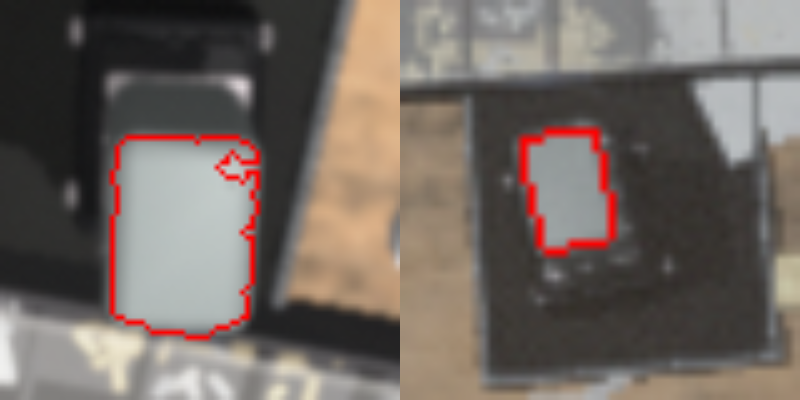

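>>> play_rows(
  series=[
    {"ax":0.3,"ay":0,"az":-0.5,"x":1.4,"y":1.1,"z":-3,"fingers":-1},
    {"ax":0,"ay":0,"az":-0.5,"x":1.4,"y":1.1,"z":-3,"fingers":-1},
    {"ax":0,"ay":0,"az":0,"x":0,"y":0,"z":-1.5,"fingers":-1},
    {"ax":0,"ay":0,"az":0,"x":0,"y":0,"z":0,"fingers":-1},
  ],
)

```text
time: 2.52
eef_pos: [448.0, 172.1, 136.4]
orientation: [-180.0, 0.7, -164.3]
wrist_force: [-0.3, 0.1, 0.3]
grip_width: 85.1
```

```bash
python3 snap.py 3 wrist
```

```text
wrist 2.525 [448.03 172.06 136.36] [-179.98    0.74 -164.31] [ 0.52 -0.29  1.74  0.19  0.12  0.19] [ 12.2  16.1 -30.   43.1   0.   -3.5] [-0.33  0.12  0.34] 85.11
```

View pics/wrist3.png

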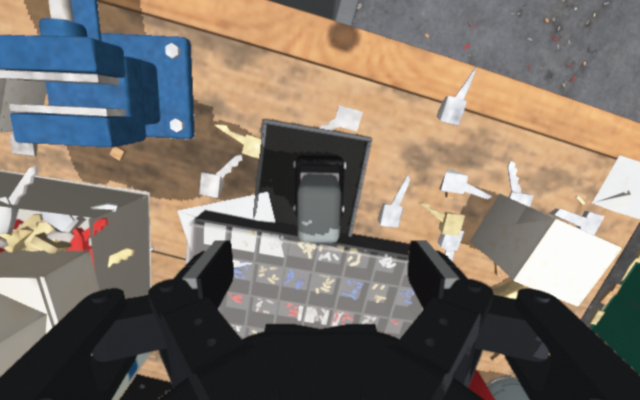

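```bash
cat > seg.py <<'E'
from h import *
import pickle,sys
def handle(n,box):
    st,s=pickle.load(open(f'wrist{n}.pkl','rb'));im=s['image']
    g=cv2.cvtColor(im,cv2.COLOR_RGB2GRAY).astype(float)
    h=cv2.cvtColor(im,cv2.COLOR_RGB2HSV);m=cv2.inRange(h,(70,8,100),(120,80,215))
    k=np.zeros_like(m);x0,y0,x1,y1=box;k[y0:y1,x0:x1]=m[y0:y1,x0:x1]
    k=cv2.morphologyEx(k,cv2.MORPH_OPEN,np.ones((5,5),np.uint8))
    n,l,q,c=cv2.connectedComponentsWithStats(k);i=1+np.argmax(q[1:,4])
    return st,s,q[i],c[i],(l==i)
E
python3 - <<'E'
from seg import *
st,s,q,c,m=handle(3,(295,165,345,255));print(q,c)
o=s['image'].copy();cs,_=cv2.findContours(m.astype(np.uint8),0,1);cv2.drawContours(o,cs,-1,(255,0,0),1)
cv2.imwrite('pics/seg3.png',cv2.resize(o[110:260,240:390],(600,600),interpolation=cv2.INTER_CUBIC)[:,:,::-1])
print(cv2.minAreaRect(onz(s,cs[0].reshape(-1,2),102,st)[:,:2].astype(np.float32)), onz(s,[c],102,st))
print(cv2.minAreaRect(cs[0]))
E
```

```text
[ 299  188   40   57 1980] [318.70353535 215.72474747]
((445.2008361816406, 169.14700317382812), (37.848758697509766, 25.394248962402344), 14.56761360168457) [[444.56520969 168.83142973 102.        ]]
((318.5, 216.0), (56.0, 39.0), 90.0)
```

View pics/seg3.png

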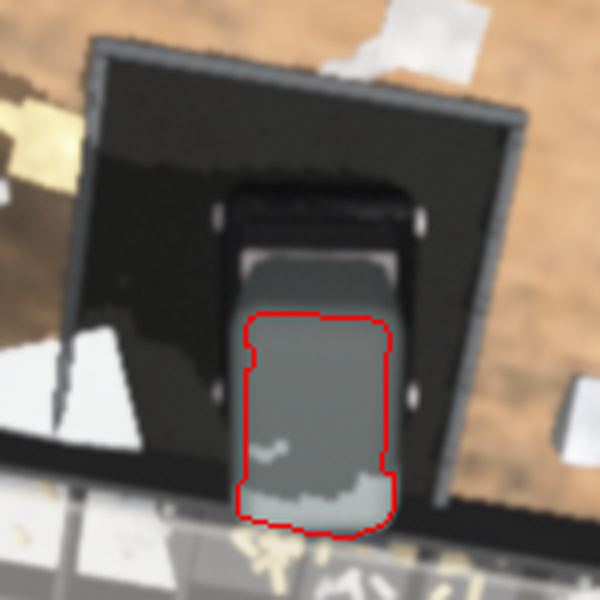

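>>> play_rows(
  series=[
    {"ax":-0.2,"ay":0.6,"az":-0.9,"x":-0.25,"y":-0.25,"z":-2,"fingers":-1},
    {"ax":0,"ay":0,"az":0,"x":0,"y":0,"z":-2,"fingers":-1},
    {"ax":0,"ay":0,"az":0,"x":0,"y":0,"z":-1.5,"fingers":-1},
    {"ax":0,"ay":0,"az":0,"x":0,"y":0,"z":-0.8,"fingers":-1},
    {"ax":0,"ay":0,"az":0,"x":0,"y":0,"z":0,"fingers":-1},
  ],
)

```text
time: 3.2
eef_pos: [450.6, 171.1, 78.5]
orientation: [-179.9, 0.8, -165.2]
wrist_force: [-0.1, 0.1, -0.1]
grip_width: 85.5
```

```bash
python3 snap.py 4 wrist
python3 - <<'E'
from seg import *
st,s=pickle.load(open('wrist3.pkl','rb'))
q=np.array([[98,42],[524,118],[440,500],[55,430]])/4+[240,110]
P=onz(s,q,10,st)[:,:2];print(P.round(1))
y=P[0]-P[1];print(np.linalg.norm(y),'yaws',np.degrees(np.arctan2(-y[0],y[1])) , [np.degrees(np.arctan2(*(v[::-1]))) for v in (P[2]-P[1],P[3]-P[0])])
E
```

```text
wrist 3.2 [450.6  171.06  78.47] [-179.91    0.79 -165.19] [-0.06 -0.74  0.84  0.65  0.03 -0.05] [ 12.   20.8 -33.7  34.8  -0.   -2.8] [-0.13  0.1  -0.12] 85.47
[[403.3 106.7]
 [393.5 203. ]
 [487.7 212.5]
 [495.6 116.9]]
96.85263750875266 yaws -174.18531585751975 [np.float64(5.770168490159712), np.float64(6.315577440302769)]
```

View pics/wrist4.png

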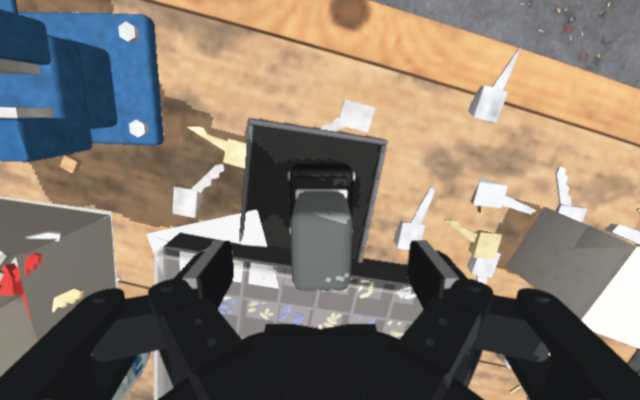

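>>> play_rows(
  series=[
    {"ax":-0.2,"ay":0.7,"az":-0.3,"x":-0.55,"y":-0.2,"z":-0.8,"fingers":-1},
    {"ax":0,"ay":0,"az":0,"x":-0.1,"y":0,"z":-0.6,"fingers":-1},
    {"ax":0,"ay":0,"az":0,"x":0,"y":0,"z":0,"fingers":-1},
  ],
)

```text
time: 3.62
eef_pos: [444.8, 169.2, 65.1]
orientation: [-179.9, 0.2, -165.5]
wrist_force: [-0.0, 0.3, -0.5]
grip_width: 85.4
```

```bash
python3 snap.py 5 wrist
```

```text
wrist 3.625 [444.81 169.2   65.14] [-1.7989e+02  1.7000e-01 -1.6551e+02] [ 0.04 -0.27  0.24  0.21 -0.03  0.05] [ 12.   21.8 -34.7  33.4  -0.1  -2.5] [-0.02  0.33 -0.54] 85.43
```

View pics/wrist5.png

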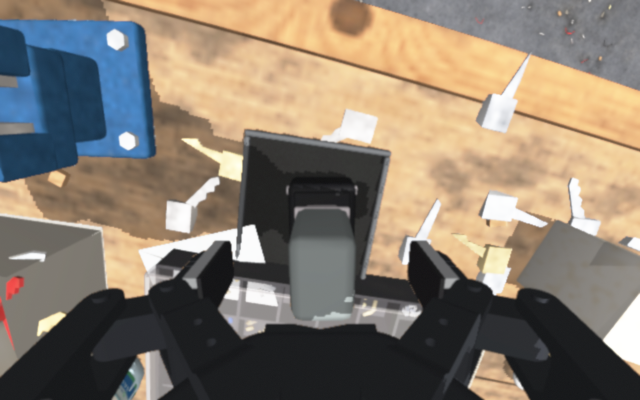

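The handle spans columns 290–354, centred at 322 between the finger tips at 232 and 410. I'll close the gripper.

>>> play_rows(
  series=[
    {"ax":0,"ay":0.1,"az":0,"x":0,"y":0,"z":-0.3,"fingers":1},
    {"ax":0,"ay":0,"az":0,"x":0,"y":0,"z":0,"fingers":1},
    {"ax":0,"ay":0,"az":0,"x":0,"y":0,"z":0,"fingers":1},
    {"ax":0,"ay":0,"az":0,"x":0,"y":0,"z":0,"fingers":1},
    {"ax":0,"ay":0,"az":0,"x":0,"y":0,"z":0,"fingers":1},
    {"ax":0,"ay":0,"az":0,"x":0,"y":0,"z":0,"fingers":1},
  ],
)

```text
time: 4.42
eef_pos: [445.3, 169.3, 62.5]
orientation: [-179.9, 0.1, -165.5]
wrist_force: [0.1, -0.8, -0.1]
grip_width: 27.2
```

```bash
python3 snap.py 6 wrist
```

```text
wrist 4.425 [445.25 169.35  62.54] [-1.7992e+02  1.1000e-01 -1.6550e+02] [ 0.03  0.04 -0.   -0.05  0.    0.12] [ 12.   22.1 -34.7  33.1  -0.1  -2.5] [ 0.06 -0.79 -0.11] 27.22
```

View pics/wrist6.png

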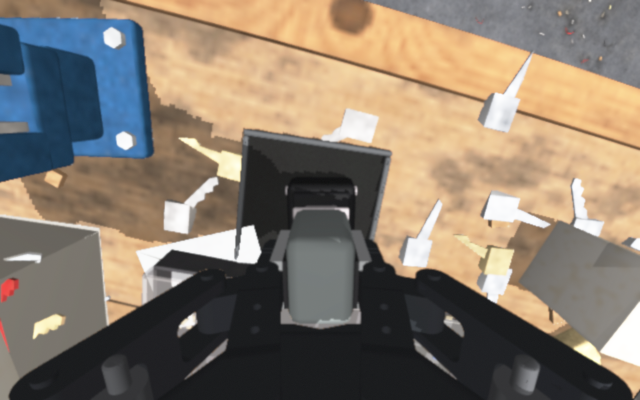

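>>> play_rows(
  series=[
    {"ax":0,"ay":0,"az":0,"x":0,"y":0,"z":1.5,"fingers":1},
    {"ax":0,"ay":0,"az":0,"x":0,"y":0,"z":3,"fingers":1},
    {"ax":0,"ay":0,"az":0,"x":0,"y":0,"z":3.5,"fingers":1},
    {"ax":0,"ay":0,"az":0,"x":0,"y":0,"z":3.5,"fingers":1},
    {"ax":0,"ay":0,"az":0,"x":-0.5,"y":-1,"z":3,"fingers":1},
    {"ax":0,"ay":0,"az":-1.2,"x":-0.8,"y":-3.5,"z":0.5,"fingers":1},
    {"ax":0,"ay":0,"az":-1.2,"x":-0.8,"y":-4,"z":0,"fingers":1},
    {"ax":0,"ay":0,"az":-1.2,"x":-0.5,"y":-4,"z":0,"fingers":1},
    {"ax":0,"ay":0,"az":-1.2,"x":-0.5,"y":-4,"z":0,"fingers":1},
    {"ax":0,"ay":0,"az":-1.2,"x":-0.5,"y":-4,"z":0,"fingers":1},
    {"ax":0,"ay":0,"az":-1.2,"x":-0.5,"y":-4,"z":0,"fingers":1},
  ],
)

```text
time: 5.85
eef_pos: [399.5, -81.2, 214.7]
orientation: [-179.9, -0.1, -172.6]
wrist_force: [-0.3, -0.1, -1.3]
grip_width: 27.7
```

```bash
python3 snap.py 7 wrist
```

```text
wrist 5.85 [399.55 -81.21 214.68] [-1.7987e+02 -1.1000e-01 -1.7256e+02] [-4.646e+01  7.900e-01  7.900e-01 -4.100e-01  2.000e-02 -3.632e+01] [-21.8   4.4 -31.9  53.8  -0.2 -29.2] [-0.26 -0.08 -1.3 ] 27.65
```

View pics/wrist7.png

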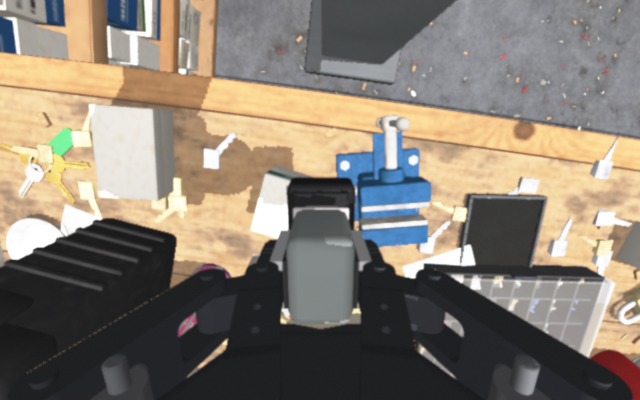

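>>> play_rows(
  series=[
    {"ax":0,"ay":0,"az":-1.2,"x":-0.3,"y":-4,"z":0,"fingers":1},
    {"ax":0,"ay":0,"az":-1.2,"x":-0.2,"y":-4,"z":0,"fingers":1},
    {"ax":0,"ay":0,"az":-1.2,"x":0,"y":-3.5,"z":0,"fingers":1},
    {"ax":0,"ay":0,"az":-0.8,"x":0,"y":-1.5,"z":0,"fingers":1},
    {"ax":0,"ay":0,"az":0,"x":0,"y":0,"z":0,"fingers":1},
    {"ax":0,"ay":0,"az":0,"x":0,"y":0,"z":0,"fingers":1},
  ],
)

```text
time: 6.65
eef_pos: [392.4, -217.8, 213.2]
orientation: [-179.8, -0.3, -177.4]
wrist_force: [0.9, 0.5, -1.6]
grip_width: 27.8
```

```bash
python3 snap.py 8 wrist top
```

```text
wrist 6.65 [ 392.42 -217.85  213.17] [-179.82   -0.29 -177.44] [ 0.18  0.09 -0.07  0.02  0.18  0.14] [-38.3   8.9 -26.8  54.4  -0.3 -40.8] [ 0.86  0.46 -1.63] 27.8
top 6.7 [ 392.47 -217.77  213.22] [-179.81   -0.29 -177.42] [ 0.25 -0.15  0.1  -0.06 -0.14 -0.1 ] [-38.2   8.9 -26.8  54.4  -0.3 -40.8] [-0.33  0.42 -1.9 ] 27.71
```

View pics/wrist8.png

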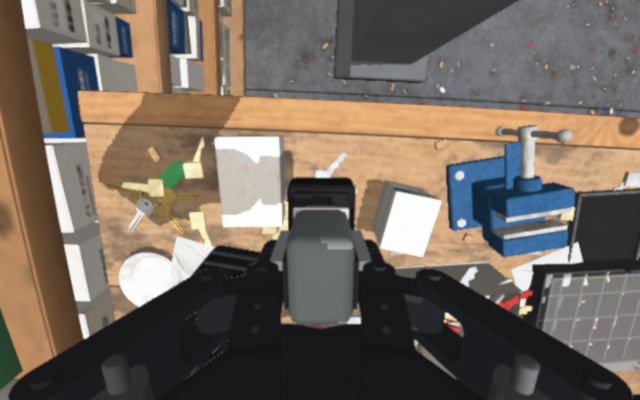

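View pics/top8.png

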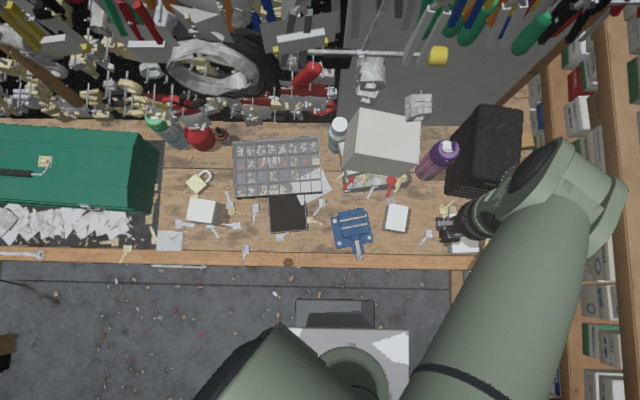

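The wrist view shows the long box's top at about columns 216–284 and rows 136–228, with the stamp held upright. I'll zoom in to measure its corners in both wrist views.

```bash
python3 - <<'E'
import cv2,numpy as np
a=cv2.imread('pics/wrist8.png')[125:240,200:300];b=cv2.imread('pics/wrist7.png')[90:205,80:180]
cv2.imwrite('pics/bz.png',np.hstack([cv2.resize(i,None,fx=4,fy=4,interpolation=cv2.INTER_CUBIC) for i in (a,b)]))
E
```

```text
(no output)
```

View pics/bz.png

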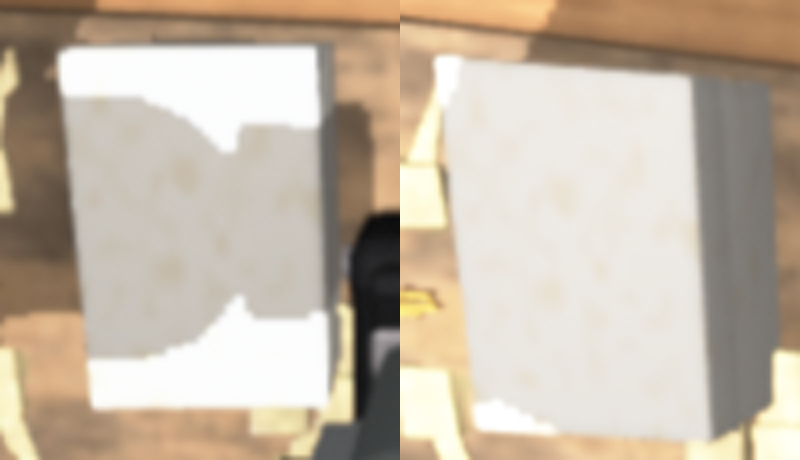

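```bash
python3 - <<'E'
from seg import *
s8=pickle.load(open('wrist8.pkl','rb'));s7=pickle.load(open('wrist7.pkl','rb'));t=pickle.load(open('top8.pkl','rb'))[1]
q8=np.array([[59,46],[318,45],[328,408],[93,410]])/4+[200,125]-.4
q7=np.array([[36,58],[292,77],[310,440],[76,432]])/4+[80,90]-.4
qt=np.array([[571,434],[435,438],[425,243],[553,240]])/5+[365,165]-.4
def ctr(P):
    a=P[:,:2]; # diag intersection
    d1=a[2]-a[0];d2=a[3]-a[1];k=np.linalg.solve(np.c_[d1,-d2],a[1]-a[0]);return a[0]+k[0]*d1
for nm,P in (('8',onz(s8[1],q8,45,s8[0])),('7',onz(s7[1],q7,45,s7[0])),('t',onz(t,qt,45))):
    e=[P[(i+1)%4]-P[i] for i in range(4)]
    print(nm,P[:,:2].round(1).tolist(),'c',ctr(P).round(1),'len',[round(float(np.linalg.norm(v)),1) for v in e],'yaw',[round(float(np.degrees(np.arctan2(v[1],v[0]))),1) for v in e])
for i in range(4):
    r=[(lambda c,d:(c,d[0]))(*rays(S,[q[i]],st)) for S,q,st in((s8[1],q8,s8[0]),(s7[1],q7,s7[0]),(t,qt,None))]
    print('tri w7w8',tri(r[:2]).round(1),'w8top',tri([r[0],r[2]]).round(1))
# empty tray in wrist7
im=s7[1]['image'];cv2.imwrite('pics/tz.png',np.hstack([cv2.resize(im[180:285,450:560],None,fx=3.6,fy=3.6,interpolation=cv2.INTER_CUBIC),cv2.resize(t['image'][185:240,262:320],(396,378),interpolation=cv2.INTER_CUBIC)])[:,:,::-1])
E
```

```text
8 [[350.9, -332.5], [347.7, -264.5], [448.5, -260.7], [452.3, -327.5]] c [ 400.3 -296.2] len [68.1, 100.9, 67.0, 101.6] yaw [92.7, 2.2, -86.7, -177.2]
7 [[351.9, -332.5], [348.7, -264.6], [446.7, -260.9], [453.3, -328.0]] c [ 400.4 -295.9] len [67.9, 98.1, 67.4, 101.4] yaw [92.8, 2.2, -84.4, -177.4]
t [[350.3, -334.4], [347.1, -264.8], [447.1, -262.7], [449.8, -329.2]] c [ 399.8 -297.8] len [69.7, 100.0, 66.5, 99.7] yaw [92.6, 1.2, -87.6, -177.0]
tri w7w8 [ 351.4 -332.6   44.7] w8top [ 347.1 -313.5   99.5]
tri w7w8 [ 348.2 -264.5   45.2] w8top [ 347.3 -264.2   47.1]
tri w7w8 [ 447.1 -260.4   46.3] w8top [ 445.8 -260.    52.6]
tri w7w8 [ 452.6 -327.4   45.5] w8top [ 448.2 -324.6   55.6]
```

View pics/tz.png

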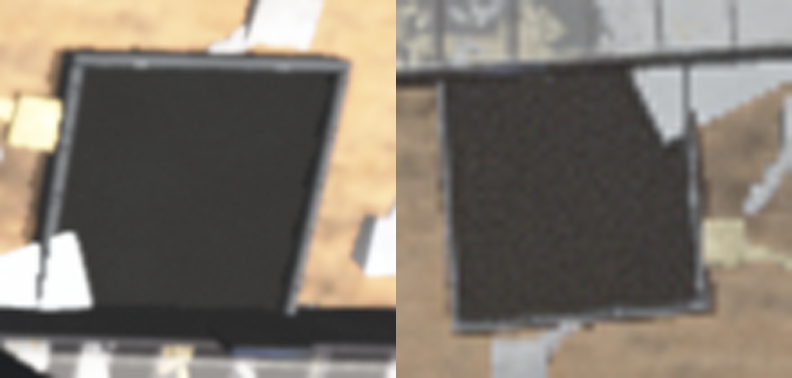

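>>> play_rows(
  series=[
    {"ax":0,"ay":-0.1,"az":0,"x":0.3,"y":-2.5,"z":0,"fingers":1},
    {"ax":0,"ay":0,"az":0,"x":0.3,"y":-3,"z":-1,"fingers":1},
    {"ax":0,"ay":0,"az":0,"x":0,"y":-1.5,"z":-2,"fingers":1},
    {"ax":0,"ay":0,"az":0,"x":0,"y":0,"z":-2.5,"fingers":1},
    {"ax":0,"ay":0,"az":0,"x":0,"y":0,"z":-2,"fingers":1},
    {"ax":0,"ay":0,"az":0,"x":0,"y":0,"z":-0.5,"fingers":1},
    {"ax":0,"ay":0,"az":0,"x":0,"y":0,"z":0,"fingers":1},
  ],
)

```text
time: 7.62
eef_pos: [401.0, -284.0, 132.9]
orientation: [-179.8, -0.0, -176.8]
wrist_force: [0.1, 0.2, -2.4]
grip_width: 27.5
```

```bash
python3 snap.py 9 wrist top scene
```

```text
wrist 7.625 [ 401.04 -283.96  132.87] [-1.7976e+02 -4.0000e-02 -1.7678e+02] [ 0.42 -0.31  0.01  0.17  0.01  0.06] [-43.8  17.9 -28.   43.9  -0.2 -47. ] [ 0.05  0.18 -2.37] 27.51
top 7.675 [ 401.17 -284.1   133.14] [-1.7974e+02 -2.0000e-02 -1.7678e+02] [-0.27 -0.38  0.5  -0.02  0.05  0.03] [-43.8  17.9 -28.   43.9  -0.2 -47. ] [-0.73 -0.15 -1.67] 27.58
scene 7.725 [ 401.3  -284.42  133.38] [-179.71    0.   -176.79] [-0.34 -0.23  0.35 -0.21 -0.04 -0.04] [-43.8  17.9 -28.   43.9  -0.2 -47. ] [ 0.26 -0.05 -1.91] 27.3
```

View pics/wrist9.png

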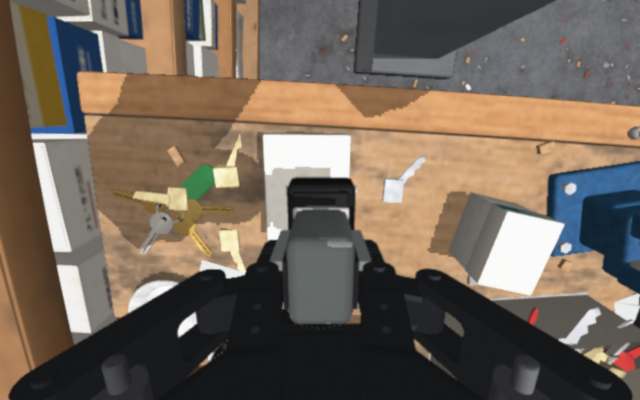

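>>> play_rows(
  series=[
    {"ax":0.25,"ay":0,"az":-0.5,"x":-0.05,"y":-1.2,"z":0,"fingers":1},
    {"ax":0,"ay":0,"az":0,"x":0,"y":0,"z":-1,"fingers":1},
    {"ax":0,"ay":0,"az":0,"x":0,"y":0,"z":-0.9,"fingers":1},
    {"ax":0,"ay":0,"az":0,"x":0,"y":0,"z":0,"fingers":1},
    {"ax":0,"ay":0,"az":0,"x":0,"y":0,"z":0,"fingers":1},
  ],
)

```text
time: 8.4
eef_pos: [401.2, -298.3, 114.1]
orientation: [-179.9, 0.1, -177.4]
wrist_force: [0.0, -1.0, -2.0]
grip_width: 27.5
```

```bash
python3 snap.py 10 wrist scene; python3 - <<'E'
import cv2,numpy as np
a=cv2.imread('pics/wrist10.png')[100:250,240:400];b=cv2.imread('pics/scene10.png')[130:230,350:470]
cv2.imwrite('pics/c10.png',np.hstack([cv2.resize(a,(400,375)),cv2.resize(b,(400,375))]))
E
```

```text
wrist 8.4 [ 401.24 -298.31  114.06] [-1.7988e+02  1.0000e-01 -1.7737e+02] [-0.    0.29 -0.4  -0.14  0.04 -0.  ] [-45.1  20.  -28.2  41.7  -0.  -47.7] [ 0.05 -0.99 -1.96] 27.49
scene 8.45 [ 401.22 -298.27  114.07] [-1.7988e+02  1.0000e-01 -1.7737e+02] [ 0.06 -0.29  0.24  0.15  0.03 -0.05] [-45.1  20.  -28.2  41.7  -0.  -47.7] [-0.53  0.12 -1.6 ] 27.08
```

View pics/c10.png

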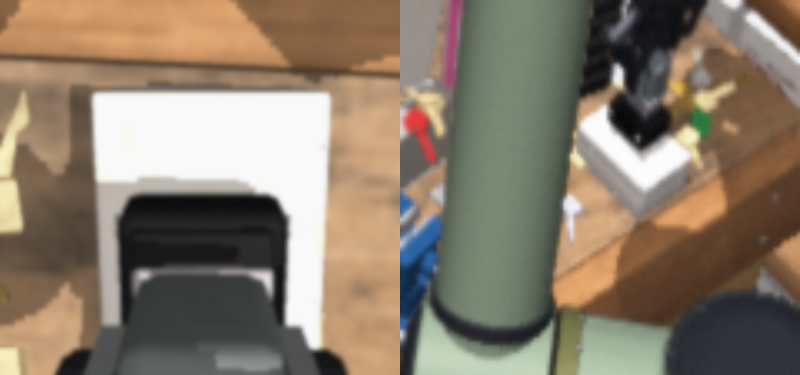

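```bash
python3 - <<'E'
from seg import *
st,s=pickle.load(open('wrist10.pkl','rb'))
q=np.array([[94,93],[330,93],[100,300],[322,300]])/2.5+[240,100]-.3
P=onz(s,q,45,st)[:,:2];print(P.round(1),(P[0]+P[1])/2, (P[0]+P[1])/2+50.5*np.array([np.cos(np.radians(2.5)),np.sin(np.radians(2.5))]))
E
```

```text
[[ 351.4 -332.4]
 [ 348.3 -265.4]
 [ 413.8 -330. ]
 [ 410.5 -262.1]] [ 349.85379233 -298.88881582] [ 400.30572752 -296.68603675]
```

>>> play_rows(
  series=[
    {"ax":0,"ay":0,"az":0,"x":-0.07,"y":0.2,"z":0,"fingers":1},
    {"ax":0,"ay":0,"az":0,"x":0,"y":0,"z":-0.4,"fingers":1},
    {"ax":0,"ay":0,"az":0,"x":0,"y":0,"z":-0.2,"fingers":1},
    {"ax":0,"ay":0,"az":0,"x":0,"y":0,"z":0,"fingers":1},
  ],
)

```text
time: 9.0
eef_pos: [400.8, -296.1, 108.2]
orientation: [-179.8, 0.1, -177.3]
wrist_force: [-0.3, -0.3, -1.7]
grip_width: 27.0
```

>>> play_rows(
  series=[
    {"ax":0,"ay":0,"az":0,"x":0,"y":0,"z":-0.4,"fingers":1},
    {"ax":0,"ay":0,"az":0,"x":0,"y":0,"z":-0.3,"fingers":1},
    {"ax":0,"ay":0,"az":0,"x":0,"y":0,"z":-0.3,"fingers":1},
    {"ax":0,"ay":0,"az":0,"x":0,"y":0,"z":0,"fingers":1},
  ],
)

```text
time: 9.5
eef_pos: [401.0, -296.3, 98.3]
orientation: [-179.8, 0.2, -177.3]
wrist_force: [-0.5, 1.3, 4.6]
grip_width: 27.4
```

>>> play_rows(
  series=[
    {"ax":0,"ay":0,"az":0,"x":0,"y":0,"z":-0.3,"fingers":1},
    {"ax":0,"ay":0,"az":0,"x":0,"y":0,"z":-0.3,"fingers":1},
    {"ax":0,"ay":0,"az":0,"x":0,"y":0,"z":-0.15,"fingers":1},
    {"ax":0,"ay":0,"az":0,"x":0,"y":0,"z":0,"fingers":1},
  ],
)

```text
time: 10.0
eef_pos: [401.0, -296.2, 92.5]
orientation: [-179.8, 0.2, -177.3]
wrist_force: [-2.1, 1.8, 6.7]
grip_width: 27.4
```

```bash
python3 snap.py 11 wrist
```

```text
wrist 10.0 [ 401.02 -296.24   92.47] [-179.77    0.19 -177.33] [-0.06 -0.43  0.16  0.63 -0.1   0.09] [-44.9  21.4 -29.9  38.4  -0.  -47.6] [-2.06  1.85  6.69] 27.37
```

View pics/wrist11.png

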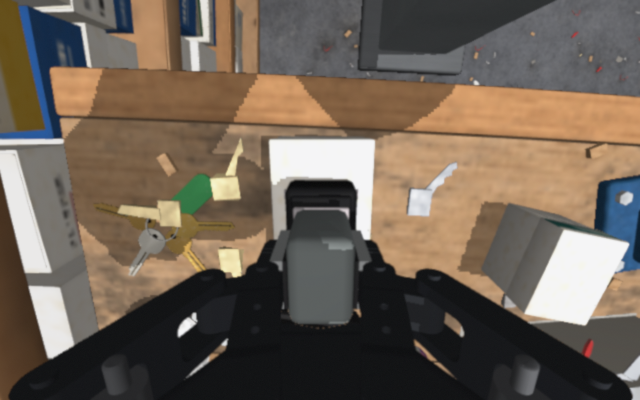

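>>> play_rows(
  series=[
    {"ax":0,"ay":0,"az":0,"x":0,"y":0,"z":-0.25,"fingers":1},
    {"ax":0,"ay":0,"az":0,"x":0,"y":0,"z":0,"fingers":1},
  ],
)

```text
time: 10.3
eef_pos: [401.0, -296.2, 91.2]
orientation: [-179.7, 0.2, -177.3]
wrist_force: [-1.3, 1.3, 7.6]
grip_width: 27.4
```

```bash
python3 snap.py 12 wrist scene;python3 - <<'E'
import cv2,numpy as np
a=cv2.imread('pics/wrist12.png')[100:250,240:400];b=cv2.imread('pics/wrist10.png')[100:250,240:400]
cv2.imwrite('pics/c12.png',np.hstack([cv2.resize(a,(400,375)),cv2.resize(b,(400,375))]))
E
```

```text
wrist 10.3 [ 401.04 -296.22   91.19] [-179.74    0.21 -177.32] [-0.   -0.65  0.26  0.73 -0.05 -0.04] [-44.9  21.5 -30.   38.1  -0.  -47.6] [-1.27  1.28  7.57] 27.39
scene 10.35 [ 401.03 -296.22   91.29] [-179.73    0.21 -177.32] [-0.01 -0.14  0.04  0.2  -0.02 -0.03] [-44.9  21.5 -30.   38.2  -0.  -47.6] [-1.47  1.81  7.08] 27.39
```

View pics/c12.png

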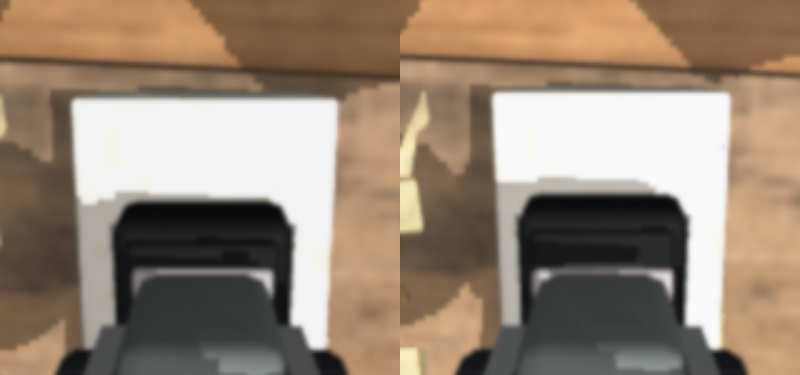

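>>> play_rows(
  series=[
    {"ax":0,"ay":0,"az":0,"x":0,"y":0,"z":-0.15,"fingers":1},
    {"ax":0,"ay":0,"az":0,"x":0,"y":0,"z":0,"fingers":1},
    {"ax":0,"ay":0,"az":0,"x":0,"y":0,"z":0,"fingers":1},
    {"ax":0,"ay":0,"az":0,"x":0,"y":0,"z":0,"fingers":1},
  ],
)

```text
time: 10.9
eef_pos: [401.0, -296.2, 92.2]
orientation: [-179.7, 0.2, -177.3]
wrist_force: [-1.0, 2.0, 6.5]
grip_width: 27.3
```

>>> play_rows(
  series=[
    {"ax":0,"ay":0,"az":0,"x":0,"y":0,"z":0,"fingers":1},
    {"ax":0,"ay":0,"az":0,"x":0,"y":0,"z":0,"fingers":1},
    {"ax":0,"ay":0,"az":0,"x":0,"y":0,"z":0,"fingers":1},
    {"ax":0,"ay":0,"az":0,"x":0,"y":0,"z":0,"fingers":1},
  ],
)

```text
time: 11.4
eef_pos: [401.0, -296.1, 94.3]
orientation: [-179.6, 0.3, -177.3]
wrist_force: [-1.4, 2.6, 6.1]
grip_width: 27.5
```

>>> play_rows(
  series=[
    {"ax":0.1,"ay":0.1,"az":0,"x":0,"y":0,"z":-0.2,"fingers":1},
    {"ax":0.1,"ay":0.1,"az":0,"x":0,"y":0,"z":-0.25,"fingers":1},
    {"ax":0.05,"ay":0.05,"az":0,"x":0,"y":0,"z":-0.15,"fingers":1},
    {"ax":0.02,"ay":0.02,"az":0,"x":0,"y":0,"z":-0.06,"fingers":1},
  ],
)

```text
time: 11.9
eef_pos: [401.1, -296.3, 90.0]
orientation: [-179.8, 0.1, -177.3]
wrist_force: [-1.8, 2.7, 7.5]
grip_width: 27.3
```

Now I'll hold, adding a small downward bias on each row to cancel the creep.

>>> play_rows(
  series=[
    {"ax":0.02,"ay":0.02,"az":0,"x":0,"y":0,"z":-0.05,"fingers":1},
    {"ax":0.02,"ay":0.02,"az":0,"x":0,"y":0,"z":-0.05,"fingers":1},
    {"ax":0.02,"ay":0.02,"az":0,"x":0,"y":0,"z":-0.05,"fingers":1},
  ],
)

```text
time: 12.28
eef_pos: [401.1, -296.3, 90.5]
orientation: [-179.9, 0.0, -177.3]
wrist_force: [-1.6, 1.4, 7.9]
grip_width: 27.4
```

>>> play_rows(
  series=[
    {"ax":0.02,"ay":0.02,"az":0,"x":0,"y":0,"z":-0.05,"fingers":1},
    {"ax":0.02,"ay":0.02,"az":0,"x":0,"y":0,"z":-0.05,"fingers":1},
    {"ax":0.02,"ay":0.02,"az":0,"x":0,"y":0,"z":-0.05,"fingers":1},
  ],
)

```text
time: 12.65
eef_pos: [401.2, -296.3, 90.9]
orientation: [-179.9, 0.0, -177.3]
wrist_force: [-2.6, 2.2, 7.3]
grip_width: 27.5
```

```bash
python3 snap.py 13 wrist
```

```text
wrist 12.65 [ 401.16 -296.33   90.92] [-1.7987e+02  1.0000e-02 -1.7731e+02] [-0.    0.    0.27  0.3  -0.11  0.01] [-44.9  21.7 -29.8  38.4  -0.1 -47.6] [-2.56  2.15  7.28] 27.5
```

>>> play_rows(
  series=[
    {"ax":0.0,"ay":0.0,"az":0,"x":0,"y":0,"z":-0.06,"fingers":1},
    {"ax":0.0,"ay":0.0,"az":0,"x":0,"y":0,"z":-0.06,"fingers":1},
    {"ax":0.01,"ay":0.01,"az":0,"x":0,"y":0,"z":-0.06,"fingers":1},
    {"ax":0.01,"ay":0.01,"az":0,"x":0,"y":0,"z":-0.06,"fingers":1},
    {"ax":0.01,"ay":0.01,"az":0,"x":0,"y":0,"z":-0.06,"fingers":1},
    {"ax":0.01,"ay":0.01,"az":0,"x":0,"y":0,"z":-0.06,"fingers":1},
  ],
)

```text
time: 13.45
eef_pos: [401.1, -296.3, 91.1]
orientation: [-179.8, 0.0, -177.3]
wrist_force: [-2.1, 1.8, 7.1]
grip_width: 27.2
```

```bash
python3 - <<'E'
import cv2,numpy as np
a=cv2.imread('pics/wrist13.png')[100:250,240:400];b=cv2.imread('pics/wrist10.png')[100:250,240:400]
cv2.imwrite('pics/c13.png',np.hstack([cv2.resize(a,(400,375)),cv2.resize(b,(400,375))]))
E
```

```text
(no output)
```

View pics/c13.png

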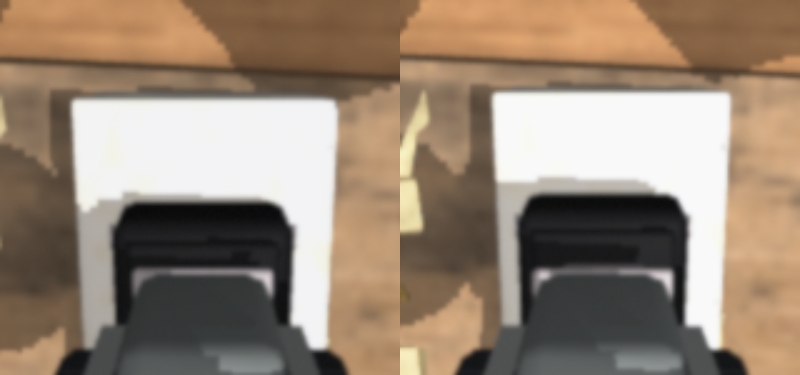

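The foot now sits visibly higher under the handle and is centred on the box, and the hold stayed within 0.2 mm for 0.8 s. I'll lift straight up.

>>> play_rows(
  series=[
    {"ax":0,"ay":0,"az":0,"x":0,"y":0,"z":0.3,"fingers":1},
    {"ax":0,"ay":0,"az":0,"x":0,"y":0,"z":0.3,"fingers":1},
    {"ax":0,"ay":0,"az":0,"x":0,"y":0,"z":0.3,"fingers":1},
  ],
)

```text
time: 13.82
eef_pos: [401.1, -296.3, 101.3]
orientation: [-179.8, 0.1, -177.3]
wrist_force: [-1.4, 0.5, 3.0]
grip_width: 27.6
```

>>> play_rows(
  series=[
    {"ax":0,"ay":0,"az":0,"x":0,"y":0,"z":0.4,"fingers":1},
    {"ax":0,"ay":0,"az":0,"x":0,"y":0,"z":0.6,"fingers":1},
    {"ax":0,"ay":0,"az":0,"x":0,"y":0,"z":0.8,"fingers":1},
    {"ax":0,"ay":0,"az":0,"x":0,"y":0,"z":1.5,"fingers":1},
  ],
)

```text
time: 14.32
eef_pos: [400.5, -295.7, 134.3]
orientation: [-179.9, -0.0, -177.3]
wrist_force: [-0.1, 0.8, -2.2]
grip_width: 27.3
```

```bash
python3 snap.py 14 wrist; python3 - <<'E'
import cv2,numpy as np
cv2.imwrite('pics/c14.png',cv2.resize(cv2.imread('pics/wrist14.png')[100:250,240:400],(640,600)))
E
```

```text
wrist 14.325 [ 400.48 -295.75  134.28] [-1.7990e+02 -5.0000e-02 -1.7733e+02] [ 0.04 -8.72  9.3  17.64  0.11  0.07] [-44.9  18.5 -26.9  44.6  -0.1 -47.6] [-0.06  0.81 -2.21] 27.34
```

View pics/c14.png

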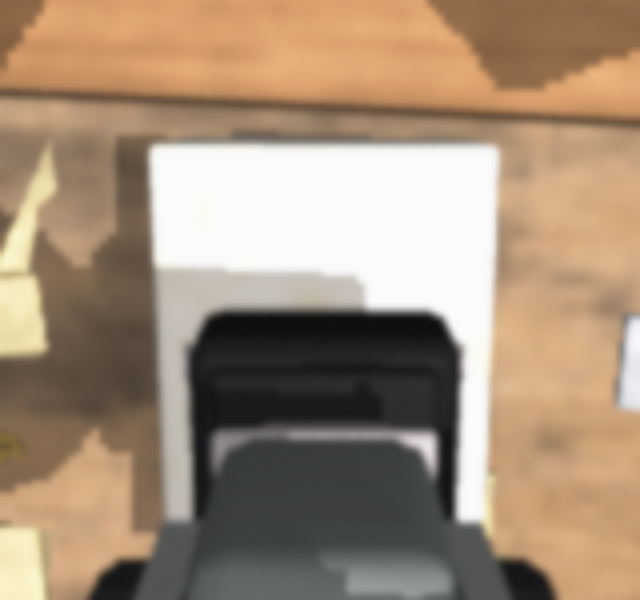

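```bash
python3 - <<'E'
from seg import *
s7=pickle.load(open('wrist7.pkl','rb'));s8=pickle.load(open('wrist8.pkl','rb'));t=pickle.load(open('top8.pkl','rb'))[1]
def rep(nm,P):
    P=P[:,:2];y=P[0]-P[1]; # image-left minus right
    if y[1]<0:y=-y
    x=np.array([y[1],-y[0]])/np.linalg.norm(y)
    print(nm,P.round(1).tolist(),'w',np.linalg.norm(y).round(1),'yaw near',np.degrees(np.arctan2(x[1],x[0])).round(1),'sides',[np.degrees(np.arctan2(*(P[k]-P[j])[::-1])).round(1) for j,k in((0,3),(1,2))],'ctr',((P[0]+P[1])/2+60*x).round(1))
q=np.array([[68,53],[348,62],[292,312],[42,300]])/3.6+[450,180]-.4
rep('w7',onz(s7[1],q,10,s7[0]))
q=np.array([[59,328],[310,306],[292,100],[44,85]])/np.array([396/58,378/55])+[262,185]-.4
rep('top',onz(t,q,10))
# inner view wrist3 earlier
s3=pickle.load(open('wrist3.pkl','rb'));q=np.array([[98,42],[524,118],[440,500],[55,430]])/4+[240,110]-.4
rep('w3',onz(s3[1],q,10,s3[0]))
E
```

```text
w7 [[401.9, 102.0], [392.0, 201.0], [487.5, 212.2], [494.3, 117.2]] w 99.5 yaw near 5.7 sides [np.float64(9.4), np.float64(6.7)] ctr [456.6 157.4]
top [[392.6, 201.6], [402.8, 104.9], [482.8, 113.7], [487.0, 210.9]] w 97.2 yaw near 6.0 sides [np.float64(5.6), np.float64(6.3)] ctr [457.3 159.6]
w3 [[403.1, 106.3], [393.3, 202.6], [487.4, 212.0], [495.3, 116.4]] w 96.8 yaw near 5.8 sides [np.float64(6.3), np.float64(5.7)] ctr [457.9 160.5]
```

```bash
python3 - <<'E'
import cv2,numpy as np
a=cv2.imread('pics/scene9.png')[170:250,225:325];b=cv2.imread('pics/wrist5.png')[110:340,130:400]
cv2.imwrite('pics/o1.png',cv2.resize(a,None,fx=7,fy=7,interpolation=cv2.INTER_CUBIC))
cv2.imwrite('pics/o2.png',cv2.resize(b,None,fx=2.6,fy=2.6,interpolation=cv2.INTER_CUBIC))
E
```

```text
(no output)
```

View pics/o1.png

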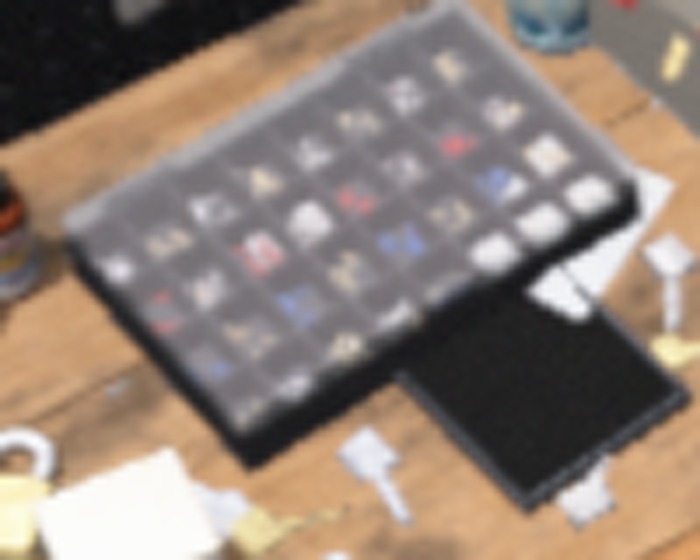

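View pics/o2.png

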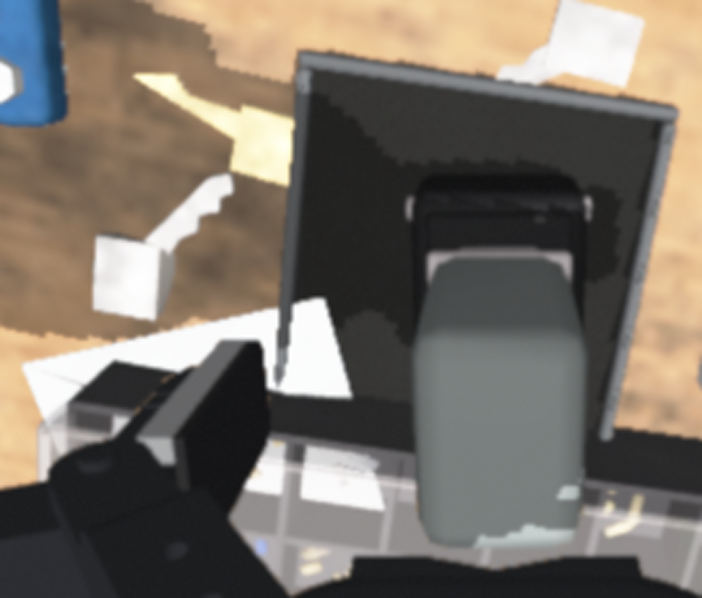

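>>> play_rows(
  series=[
    {"ax":0,"ay":0,"az":0,"x":0,"y":0,"z":3,"fingers":1},
    {"ax":0,"ay":0,"az":0,"x":0,"y":0,"z":3,"fingers":1},
    {"ax":0,"ay":0,"az":0,"x":0,"y":1.5,"z":1.5,"fingers":1},
    {"ax":0,"ay":0,"az":0.3,"x":0.3,"y":3,"z":0,"fingers":1},
    {"ax":0,"ay":0,"az":0.3,"x":0.3,"y":4,"z":0,"fingers":1},
    {"ax":0,"ay":0,"az":0.3,"x":0.3,"y":4,"z":0,"fingers":1},
    {"ax":0,"ay":0,"az":0.3,"x":0.3,"y":4,"z":0,"fingers":1},
    {"ax":0,"ay":0,"az":0.3,"x":0.3,"y":4,"z":0,"fingers":1},
    {"ax":0,"ay":0,"az":0.3,"x":0.3,"y":4,"z":0,"fingers":1},
    {"ax":0,"ay":0,"az":0.3,"x":0.3,"y":4,"z":0,"fingers":1},
    {"ax":0,"ay":0,"az":0.3,"x":0.3,"y":4,"z":0,"fingers":1},
  ],
)

```text
time: 15.75
eef_pos: [420.5, 43.0, 211.0]
orientation: [-180.0, -0.0, -175.0]
wrist_force: [0.2, 0.2, -1.0]
grip_width: 27.3
```

>>> play_rows(
  series=[
    {"ax":0,"ay":0,"az":0.3,"x":0.8,"y":4,"z":0,"fingers":1},
    {"ax":0,"ay":0,"az":0.3,"x":0.8,"y":3,"z":0,"fingers":1},
    {"ax":0,"ay":0,"az":0.2,"x":0.3,"y":1.5,"z":0,"fingers":1},
    {"ax":0,"ay":0,"az":0,"x":0,"y":0,"z":0,"fingers":1},
    {"ax":0,"ay":0,"az":0,"x":0,"y":0,"z":0,"fingers":1},
  ],
)

```text
time: 16.38
eef_pos: [434.1, 135.6, 208.8]
orientation: [180.0, -0.3, -173.7]
wrist_force: [-0.3, -0.5, -2.4]
grip_width: 27.2
```

```bash
python3 snap.py 15 wrist top
```

```text
wrist 16.375 [434.14 135.62 208.75] [ 179.96   -0.28 -173.74] [ 0.46 -0.02 -0.44 -0.06  0.11  0.13] [  8.    9.9 -26.3  54.1   0.    1.7] [-0.35 -0.52 -2.36] 27.24
top 16.425 [434.18 135.49 208.76] [ 179.95   -0.28 -173.76] [-0.75  0.    0.23  0.04 -0.04  0.06] [  8.    9.9 -26.3  54.1   0.1   1.7] [-0.14 -0.38 -2.05] 27.39
```

View pics/wrist15.png

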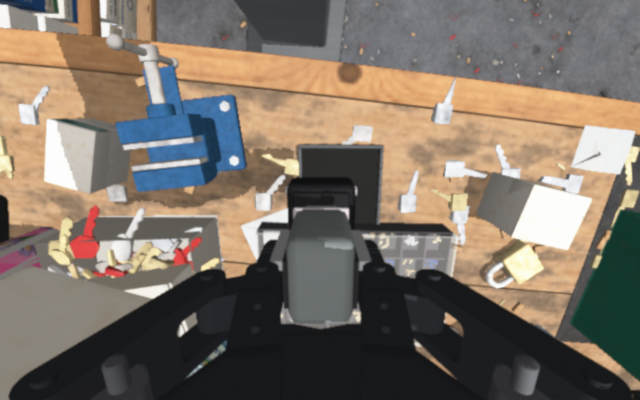

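View pics/top15.png

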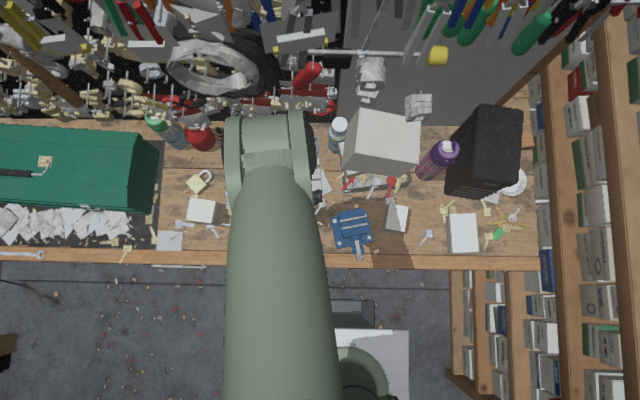

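>>> play_rows(
  series=[
    {"ax":0,"ay":-0.2,"az":0,"x":0.8,"y":1.1,"z":0,"fingers":1},
    {"ax":0,"ay":0,"az":0,"x":0.7,"y":1,"z":-1.5,"fingers":1},
    {"ax":0,"ay":0,"az":0,"x":0,"y":0,"z":-2.5,"fingers":1},
    {"ax":0,"ay":0,"az":0,"x":0,"y":0,"z":-2.5,"fingers":1},
    {"ax":0,"ay":0,"az":0,"x":0,"y":0,"z":-1.5,"fingers":1},
    {"ax":0,"ay":0,"az":0,"x":0,"y":0,"z":0,"fingers":1},
    {"ax":0,"ay":0,"az":0,"x":0,"y":0,"z":0,"fingers":1},
  ],
)

```text
time: 17.35
eef_pos: [452.2, 158.4, 123.1]
orientation: [179.9, -0.0, -173.9]
wrist_force: [0.4, -0.5, -2.2]
grip_width: 27.2
```

```bash
python3 snap.py 16 wrist scene; python3 - <<'E'
import cv2,numpy as np
cv2.imwrite('pics/c16.png',cv2.resize(cv2.imread('pics/wrist16.png')[100:260,220:420],None,fx=3.5,fy=3.5,interpolation=cv2.INTER_CUBIC))
cv2.imwrite('pics/d16.png',cv2.resize(cv2.imread('pics/scene16.png')[150:250,225:345],None,fx=5,fy=5,interpolation=cv2.INTER_CUBIC))
E
```

```text
wrist 17.35 [452.24 158.41 123.06] [ 1.7993e+02 -2.0000e-02 -1.7394e+02] [ 0.24  0.8  -0.21 -0.26  0.13  0.16] [ 10.4  17.5 -30.3  42.2   0.1   4.4] [ 0.42 -0.45 -2.22] 27.18
scene 17.4 [452.18 158.39 123.13] [ 1.7993e+02 -2.0000e-02 -1.7394e+02] [-0.12 -0.67  0.13  0.25  0.   -0.12] [ 10.4  17.5 -30.3  42.2   0.1   4.4] [ 0.27 -0.28 -0.94] 27.36
```

View pics/c16.png

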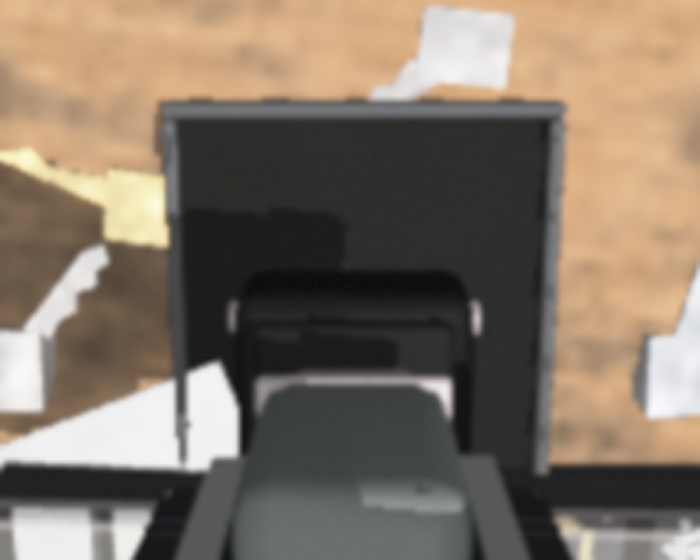

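View pics/d16.png

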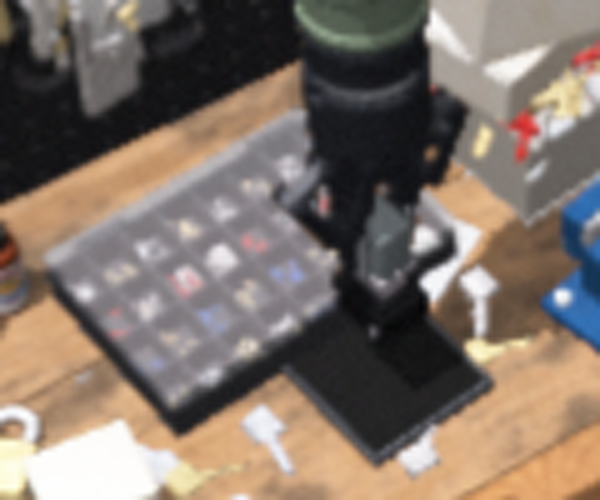

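```bash
python3 - <<'E'
from seg import *
st,s=pickle.load(open('wrist16.pkl','rb'))
q=np.array([[164,103],[564,104],[540,470],[182,460],[8,465],[690,468]])/3.5+[220,100]-.35
P=onz(s,q,10,st)[:,:2];print(P.round(1)); y=P[1]-P[0];x=np.array([y[1],-y[0]])/np.linalg.norm(y);print(np.linalg.norm(y),np.degrees(np.arctan2(x[1],x[0])),(P[0]+P[1])/2+60*x)
# organiser front-face at z 0..35
for z in (0,10,20,30): print(z,onz(s,q[4:],z,st)[:,:2].round(1).tolist())
E
```

```text
[[402.3 106. ]
 [392.1 203. ]
 [487.6 211.9]
 [494.9 116.3]
 [501.4  69.8]
 [482.8 252. ]]
97.55166165619707 5.97577779860711 [456.88453532 160.73333768]
0 [[505.9, 66.7], [486.6, 256.0]]
10 [[501.4, 69.8], [482.8, 252.0]]
20 [[496.9, 73.0], [479.1, 248.0]]
30 [[492.5, 76.1], [475.3, 244.1]]
```

>>> play_rows(
  series=[
    {"ax":0,"ay":0,"az":0,"x":0.45,"y":0.2,"z":-0.5,"fingers":1},
    {"ax":0,"ay":0,"az":0,"x":0,"y":0,"z":-1.5,"fingers":1},
    {"ax":0,"ay":0,"az":0,"x":0,"y":0,"z":-1.2,"fingers":1},
    {"ax":0,"ay":0,"az":0,"x":0,"y":0,"z":-0.5,"fingers":1},
    {"ax":0,"ay":0,"az":0,"x":0,"y":0,"z":0,"fingers":1},
  ],
)

```text
time: 18.08
eef_pos: [459.8, 161.1, 86.6]
orientation: [179.9, 0.3, -174.0]
wrist_force: [-0.3, 0.6, -1.0]
grip_width: 27.6
```

>>> play_rows(
  series=[
    {"ax":0,"ay":0.2,"az":0,"x":-0.3,"y":-0.08,"z":0,"fingers":1},
    {"ax":0,"ay":0,"az":0,"x":0,"y":0,"z":-0.7,"fingers":1},
    {"ax":0,"ay":0,"az":0,"x":0,"y":0,"z":-0.7,"fingers":1},
    {"ax":0,"ay":0,"az":0,"x":0,"y":0,"z":-0.3,"fingers":1},
    {"ax":0,"ay":0,"az":0,"x":0,"y":0,"z":0,"fingers":1},
  ],
)

```text
time: 18.7
eef_pos: [457.1, 160.4, 69.1]
orientation: [179.9, 0.2, -174.0]
wrist_force: [0.2, -0.3, -1.6]
grip_width: 27.6
```

>>> play_rows(
  series=[
    {"ax":0,"ay":0.15,"az":0,"x":0,"y":0,"z":-0.3,"fingers":1},
    {"ax":0,"ay":0,"az":0,"x":0,"y":0,"z":-0.25,"fingers":1},
    {"ax":0,"ay":0,"az":0,"x":0,"y":0,"z":0,"fingers":1},
  ],
)

```text
time: 19.08
eef_pos: [457.3, 160.4, 63.4]
orientation: [179.9, 0.0, -174.0]
wrist_force: [1.0, 0.6, -1.5]
grip_width: 27.4
```

```bash
python3 snap.py 17 wrist
```

```text
wrist 19.075 [457.32 160.36  63.39] [ 1.7986e+02  2.0000e-02 -1.7396e+02] [ 0.09 -0.03  0.13  0.11 -0.02  0.1 ] [ 10.5  22.8 -33.4  33.8   0.1   4.5] [ 1.    0.56 -1.46] 27.41
```

View pics/wrist17.png

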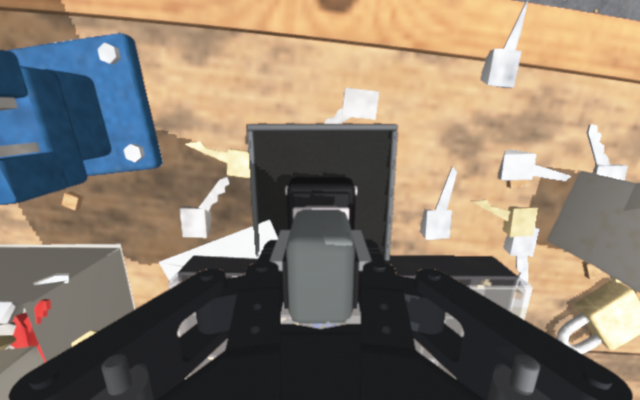

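Foot and tray both read centred at about column 321. One small further descent will confirm contact.

>>> play_rows(
  series=[
    {"ax":0,"ay":0,"az":0,"x":0,"y":0,"z":-0.12,"fingers":1},
    {"ax":0,"ay":0,"az":0,"x":0,"y":0,"z":0,"fingers":1},
  ],
)

```text
time: 19.38
eef_pos: [457.6, 160.5, 62.6]
orientation: [179.9, 0.1, -174.0]
wrist_force: [-0.2, 0.4, -0.9]
grip_width: 27.4
```

>>> play_rows(
  series=[
    {"ax":0,"ay":0,"az":0,"x":0,"y":0,"z":-0.08,"fingers":1},
    {"ax":0,"ay":0,"az":0,"x":0,"y":0,"z":-0.03,"fingers":1},
  ],
)

```text
time: 19.62
eef_pos: [457.7, 160.5, 62.0]
orientation: [179.9, 0.1, -174.0]
wrist_force: [-0.7, 0.5, 2.9]
grip_width: 27.1
```

Wrist force went from −1.6 to +2.9 N, so the foot is on the mat. I'll release gradually.

>>> play_rows(
  series=[
    {"ax":0,"ay":0,"az":0,"x":0,"y":0,"z":0,"fingers":0.2},
    {"ax":0,"ay":0,"az":0,"x":0,"y":0,"z":0,"fingers":0.1},
    {"ax":0,"ay":0,"az":0,"x":0,"y":0,"z":0,"fingers":-0.2},
    {"ax":0,"ay":0,"az":0,"x":0,"y":0,"z":0,"fingers":-1},
    {"ax":0,"ay":0,"az":0,"x":0,"y":0,"z":0,"fingers":-1},
    {"ax":0,"ay":0,"az":0,"x":0,"y":0,"z":0,"fingers":-1},
    {"ax":0,"ay":0,"az":0,"x":0,"y":0,"z":0,"fingers":-1},
  ],
)

```text
time: 20.5
eef_pos: [458.4, 160.5, 61.9]
orientation: [179.9, 0.2, -174.0]
wrist_force: [0.6, -0.3, 0.5]
grip_width: 85.3
```

```bash
python3 snap.py 18 wrist
```

```text
wrist 20.5 [458.39 160.55  61.9 ] [ 1.7985e+02  1.6000e-01 -1.7396e+02] [-0.05  0.02 -0.    0.05 -0.07 -0.05] [ 10.5  22.9 -33.4  33.5   0.1   4.5] [ 0.64 -0.26  0.5 ] 85.26
```

View pics/wrist18.png

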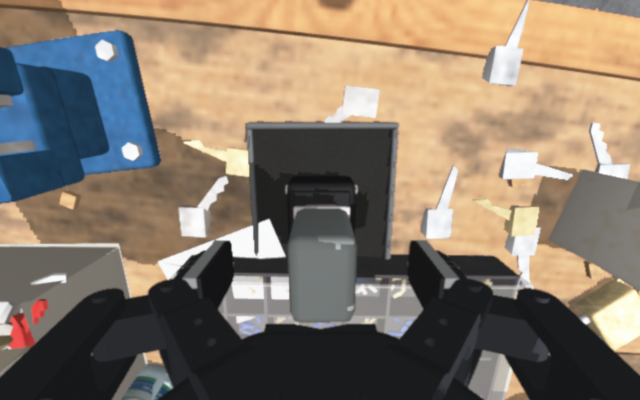

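The stamp stands free between the open fingers, with its handle centred at column 322. I'll lift straight up, then back off.

>>> play_rows(
  series=[
    {"ax":0,"ay":0,"az":0,"x":0,"y":0,"z":1,"fingers":-1},
    {"ax":0,"ay":0,"az":0,"x":0,"y":0,"z":2,"fingers":-1},
    {"ax":0,"ay":0,"az":0,"x":0,"y":0,"z":3,"fingers":-1},
    {"ax":0,"ay":0,"az":0,"x":0,"y":0,"z":3,"fingers":-1},
    {"ax":0,"ay":0,"az":0,"x":0,"y":0,"z":3,"fingers":-1},
    {"ax":0,"ay":0,"az":0,"x":-2,"y":0,"z":1,"fingers":-1},
    {"ax":0,"ay":0,"az":0,"x":-2,"y":0,"z":0,"fingers":-1},
    {"ax":0,"ay":0,"az":0,"x":0,"y":0,"z":0,"fingers":-1},
    {"ax":0,"ay":0,"az":0,"x":0,"y":0,"z":0,"fingers":-1},
  ],
)

```text
time: 21.68
eef_pos: [418.7, 160.7, 201.7]
orientation: [179.8, 0.5, -174.0]
wrist_force: [-0.4, -0.2, -0.8]
grip_width: 85.3
```

```bash
python3 snap.py 19 wrist top scene; python3 - <<'E'
import cv2,numpy as np
a=cv2.imread('pics/wrist19.png')[90:270,230:430];b=cv2.imread('pics/scene19.png')[160:260,220:332]
cv2.imwrite('pics/c19.png',np.hstack([cv2.resize(a,(400,360),interpolation=cv2.INTER_CUBIC),cv2.resize(b,(400,360),interpolation=cv2.INTER_CUBIC)]))
E
```

```text
wrist 21.675 [418.66 160.67 201.66] [ 179.82    0.49 -173.97] [ 0.05 -0.52 -0.16  0.39 -0.04 -0.08] [ 11.5   9.  -28.5  52.    0.1   5.4] [-0.41 -0.16 -0.76] 85.29
top 21.725 [418.57 160.6  201.52] [ 179.82    0.46 -173.98] [-0.07  0.53  0.01 -0.1  -0.03 -0.04] [ 11.5   9.  -28.5  52.    0.1   5.4] [ 0.05 -0.77  0.24] 85.57
scene 21.775 [418.5  160.58 201.23] [ 179.82    0.43 -173.98] [-0.02  0.52 -0.06 -0.17  0.01  0.04] [ 11.4   9.  -28.6  52.    0.1   5.4] [-0.15  0.6   0.64] 85.47
```

View pics/c19.png

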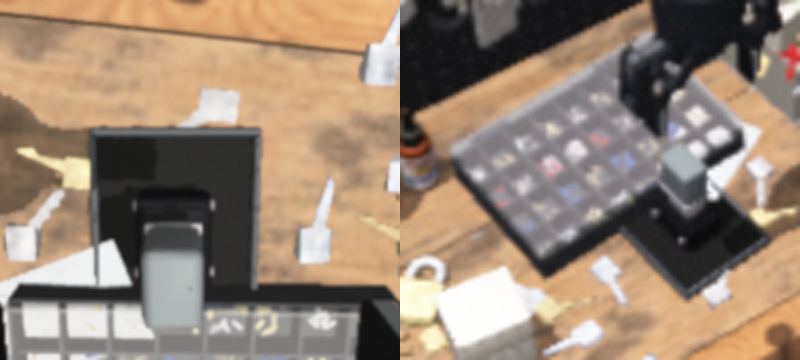

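View pics/top19.png

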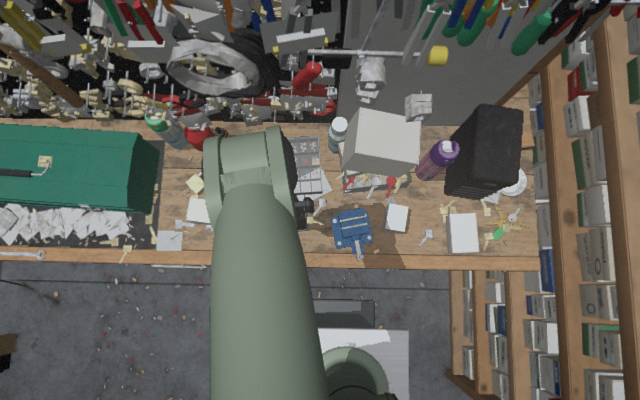

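```bash
python3 - <<'E'
from seg import *
st,s,q,c,m=handle(19,(295,195,340,258));cs,_=cv2.findContours(m.astype(np.uint8),0,1)
print(q,c,cv2.minAreaRect(onz(s,cs[0].reshape(-1,2),102,st)[:,:2].astype(np.float32)))
qq=np.array([[91,130],[260,129]])/2+[230,90]-.25
P=onz(s,qq,10,st)[:,:2];y=P[1]-P[0];x=np.array([y[1],-y[0]])/np.linalg.norm(y);print('tray',P,(P[0]+P[1])/2+60*x)
a=cv2.imread('pics/top0.png');b=cv2.imread('pics/top19.png')
for n,(x0,y0,x1,y1) in dict(long=(440,205,490,260),small=(380,198,415,240)).items():
    r=[]
    for i in(a,b):
        k=cv2.inRange(cv2.cvtColor(i,cv2.COLOR_BGR2HSV),(0,0,185),(180,40,255))[y0:y1,x0:x1]
        nn,l,qs,cc=cv2.connectedComponentsWithStats(k);j=1+np.argmax(qs[1:,4]);r.append((qs[j],cc[j].round(2)))
    print(n,r)
E
```

```text
[ 301  215   31   39 1135] [316.23876652 233.75066079] ((455.5753173828125, 160.13967895507812), (36.69110870361328, 26.444744110107422), 6.664704322814941)
tray [[402.49052882 106.87301891]
 [391.77375237 202.52920421]] [456.75909796 161.38137766]
long [(array([ 10,   8,  29,  40, 998], dtype=int32), array([23.77, 27.49])), (array([ 10,   8,  29,  40, 997], dtype=int32), array([23.75, 27.48]))]
small [(array([  6,   5,  22,  29, 487], dtype=int32), array([16.47, 19.16])), (array([  7,   5,  21,  29, 463], dtype=int32), array([16.88, 18.8 ]))]
```

```bash
python3 -c "
from plant import robot
print(robot.finish_job())"
```

```text
the job is handed in; nothing more can be done
None
```

The stamp was pressed on the middle of the long box and is back upright in its tray. I handed the job in at about 21.8 s; no verdict came back.

**Pressing**
- The press landed within about 1 mm of the box's measured centre, (400, −296) mm.
- In the final hold, the spring was in by about 10–12 mm, estimated from the tool height and the roughly 9 N on the wrist. It stayed within about 1 mm for 1.5 s, and within 0.2 mm for the last 0.8 s.
- My first attempt to hold crept up about 3 mm. The spring fell to roughly 7 mm, below the 8 mm needed, so I pressed again without lifting off and held with a small downward correction.
- A sideways force of about 2 N showed on the wrist while pressing. The tool moved less than 0.3 mm sideways, and the box's position in the top view before and after agrees to within 0.02 pixel.

**Return to the tray**
- The stamp stands free with its handle at (455.6, 160.1) mm, against a measured tray centre of about (456.8, 161). It is turned about 6.7°, close to the tray's 6°.

**Other checks**
- **Tray position:** the case of small parts hides the tray's far end, so its centre comes from the near edge and the given 120 mm length. That near edge measured 97–99 mm instead of 100.
- **Small box:** its outline shifted about 0.5 pixel between pictures, probably a change of shadow; nothing came near it.
- **Tall box and padlock:** I did not measure them again. They were partly hidden by the arm in the last pictures, but nothing came near them.

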